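# Load the last lid and lock the transport rack

## Robot

A 7-joint arm with a two-finger parallel gripper is mounted at the origin on the work surface. World frame = base frame: x ahead of the robot, y to its left, z up, the work surface at z = 0. Lengths are in m, angles in rad, forces in N, time in s.
With the tool pointing down it reaches from about 0.425 to 0.925 m from the base axis. Payload 6.8 kg.
Tool frame: the origin (TCP) lies at the very end of the fingers, on their centre line; the grasp point (between the pads) lies 19 mm behind it; z points along the fingers, y is the line along which they close (so a half turn about z gives the same grasp; the last joint's range is limited). The gripper opens to 85 mm and grips with 20 to 120 N. Pads are 22 mm wide; open, the fingers measure 114 mm over their backs; the gripper's body (76 mm by 85 mm) begins 54 mm behind the grasp point. The pads swing forward as they close: fully open they stand 13 mm farther back than shut.
Start: joints at [-1.339, 0.477, 0.022, 1.555, -0.011, 1.109, -0.083], TCP at [0.225, 0.636, 0.231] pointing down, gripper open.
Joint ranges: [-2.96, 2.96], [-0.34, 2.1], [-1.41, 1.46], [0.24, 2.44], [-1.37, 4.51], [0.17, 1.92], [-2.96, 2.96]. Speed limits (rad/s): [2.39, 2.39, 3.14, 3.14, 3.14, 3.14, 3.14].

## Interface

Orientations are given as a rotation vector (axis times angle).
In Python, from bench import r gives the robot as it stands.
- The arm moves only by the tool play_rows, never from a script. Its argument "targets" is text: rows parted by semicolons, each of 5 numbers parted by spaces: the closure, from -1 (fully open) to 1 (shut), then the shift along the tool's x, y, z in m, then the turn about the tool's z in rad. In form: gripper dx dy dz spin; .... A call has 1 to 8 rows; each row is the pose to reach, as a shift and turn from the pose commanded when the call began, along the tool's axes at that moment; what a row does not reach only later rows make up. A row lasts 1/12 s, in which the tool goes at most 41.7 mm and 7.16 degrees, less where a joint would pass 70% of its speed; a pose out of reach is approached as far as the arm can. A call with a gripper value outside its range is refused whole. The fingers move at their own pace and stop on an object; "squeeze" is the grip in N (left out, the last holds). Time passes only in rows, so rows that repeat a pose let the fingers close. It gives the time, the measured TCP pose, the force, the opening and the grip force at its end, in the units of the state.
- r.get_obs(): the state, without advancing time (a new reading comes with each control period).
- r.grab_frame(name): name is "scene" or "top"; returns the picture (480x640x3 uint8, red, green, blue); there is no depth.
- r.camera_info(name): a dict with "fov_y" (degrees; the focal length in pixels is half the picture's height over the tangent of half this angle, whatever the lens; pixels are square), "cx", "cy" (the principal point, pixels), "k1" (the pictures are not rectified: a ray, as slopes to the right and down, at radius r is drawn at 1 + k1 r^2 times it, then the intrinsics apply), "position" and "rotation" of the camera in the world. Camera axes: x right, y down, z forward; pixel columns grow to the right and rows downward; lengths in m; the calibration is good to about 2 mm. A picture is of the moment at which its call begins. camera_info takes no time and is no camera call.
- r.hand_in(): hands the job in; it is judged then, once.
The state is a dict: "clock": time; "joints": joint angles; "qvel": joint speeds; "tau": joint torques, N m; "tcp_pos": TCP position; "orientation": TCP orientation; "contact_force": force on the tool from outside, world axes, zero at the start; "moment": the same for the moment, N m; "grip_width": finger opening in m; "gripper_force": force on a finger pad.
Only numpy, scipy, OpenCV 4.12 (cv2) and the standard library are available. Lean on these libraries where they do the work, as an engineer would, in place of code of your own. Each camera call takes 0.05 s, during which the arm holds its last target. There are 200 camera calls.

## Task

Stand the blue lid from the grey bin upright in the empty slot of the blue rack, then push the keeper rod fully home over the lids by its black knob. Lock it with the red-tabbed R-clip from the yellow stand: push the straight leg through the rod's cross-hole until the bent leg has ridden over the rod and the rod sits in the middle of its bulge, then let go. Leave the white lids and the bottle undisturbed.

Things in the scene. Friction and masses are not known exactly. Their poses are not given: they have to be found in the camera images.
- rack: Blue fixed rack. Origin on the table under the empty slot; y along the row of slots towards the clip end, z up. Base x +-55, y -90..70, 8 high. Slots at y = 0 (empty) and y = -48 (white lid). End plates 10 thick centred at y = -75 and 57: 90 wide up to z 70, 44 wide from there to z 129. Two rails along y at x = +-22 carry the lids.
- slot (a point): Rest place of the lid's centre in the empty slot, 58 above the table; axes as the rack's. The slot is four upright steel tines at x = +-22, clear gap 15 in y, tops 56 above the table. From the seated lid's faces it is 47 to the end plate, 38 to the white lid, 57 or more to the withdrawn rod's tip.
- rod (a joint): Steel keeper rod, 24 in diameter, along the rack's y at rack x = 0, z = 114 (its underside 4 above a seated lid). Value in m: starts 0 to 0.012 (withdrawn, empty slot open from above), grows as it is pushed towards +y, hard stop at 0.17 (home: over both slots and out through the end plate). About 2 N of friction; stays where left.
- rod_knob (a point): Centre of the outer end face of the rod's black knob (34 in diameter, 22 long), at the rod's -y end, to be pushed towards +y. At rack y -274 when the joint reads 0, -104 when home. Moves with the rod; the axes are those of rod_hole.
- rod_hole (a point): Centre of the cross-hole, on the rod's axis, 16 from the rod's +y end. y along the rod (as the rack's y); z along the hole, out of its upper mouth, leaned 35 degrees from vertical towards the rack's -x (the robot's side). Goes right through, 24 long, 9 wide, mouth bevelled. With the rod home it is 18 outside the end plate. Moves with the rod.
- bin: Low grey fixed picking bin, 125 (x) by 150 (y), rim 45 high, with black tines and rails as in the rack: slots at y = -30 and +30, one with the blue lid, one with a white lid, in either order. Origin on the table under its middle; y along the row of slots, z up.
- blue_lid: Blue flat disc, 80 in diameter, 10 thick, 55 to 110 g, standing on edge in the bin, top 98 above the table. Origin at its centre; y is the disc's axis (through its thickness), along the bin's y at the start. It may roll about y, so only y and the origin matter.
- clip: R-clip, 5 wire, red tab, 65 g, upright in the stand, legs down. Origin on the straight leg's axis at the tab's underside; z up through the tab. Straight leg to z -66. Tab x -11..15, y +-7, z 0..34. Sprung bent leg on the +x side in the x-z plane: bulge x 15 at z -29..-39, flared end x 17 at z -59. Needs about 7 N of push. Fits with bent leg on either side of the rod, its plane square to the rod.
- clip_mid (a point): Point on the straight leg's axis, 34 below the tab's underside: lies on the rod's axis (at rod_hole) when the clip is right in. Axes as the clip's.
- clip_pinch (a point): Middle of the wire where the bent leg pinches in, 48 below the tab's underside and 8.5 from the straight leg's axis. Moves with the springing leg; when the clip is right in it is 14 past the rod's axis.
- stand: Yellow plastic stand, fixed: two posts at x = -25 and +33, 75 high, joined by two bars along x with a slot 9 wide between them, through which the clip's legs hang; the tab rests on the bars' tops, 75 above the table. The clip may stand a few mm along the slot. Origin on the table below the middle of the slot; base 70 by 60, 6 high.
- rack_lid: White lid like the blue one, loose in the rack's slot at y = -48. Origin at its centre. Leave alone.
- bin_lid: White lid like the blue one, loose in the bin's other slot, 60 from the blue lid. Origin at its centre. Leave alone.
- bottle: White plastic bottle with a blue cap, 48 in diameter, 120 high, loose on the table. Origin under its middle. Leave alone.
Not all that is in view belongs to the job. There is more than one size of the clip; the one meant has the size given above.

How it is judged:
By the outcome, as a careful person would: the job done as asked, in the order asked, and still so for the second after the job is handed in, with the robot touching nothing.
It also fails if it takes over 67 s, if anything falls off the work surface, if the arm or the gripper's body presses on something with over 40 N, if the wrist force passes 120 N, or if a joint passes its speed limit or range.

## Working session

There is one attempt and no reset: what is moved stays moved. The work goes in short steps, Python scripts to look and compute and a tool call to move; the robot and the scene stay as the last step left them, time stands still between calls to the robot, and variables do not carry over. Pictures are saved under pics/ and viewed, at most 10 in all, crops included, and the job is handed in when it is done.

Besides the shell and the picture viewer there is one more tool, called after "Call:" as a command line: name --argument value ..., lists and objects as JSON in quotes. play_rows: Moves the arm, as the interface text tells. Its arguments: {"type":"object","properties":{"targets":{"type":"string"},"squeeze":{"type":"number"}},"required":["targets"]}

```bash
ls; mkdir -p pics
python3 - <<'E'
from bench import r
import cv2,json
for n in("scene","top"):
    print(n,r.camera_info(n)); cv2.imwrite(f"pics/{n}0.png",r.grab_frame(n)[:,:,::-1])
print(r.get_obs())
E
```

```text
pics
scene {'fov_y': 51.66545058588956, 'cx': 319.60091765960703, 'cy': 237.17658067571531, 'k1': -0.04184602298695688, 'position': array([0.78855682, 0.41122566, 0.79834246]), 'rotation': array([-0.84620712, -2.73551795,  0.78992652])}
top {'fov_y': 44.42966528522404, 'cx': 330.1039971710333, 'cy': 244.94796845414842, 'k1': -0.15479820854528037, 'position': array([0.39159911, 0.03912249, 1.29172163]), 'rotation': array([-2.18387746,  2.14538116, -0.15008946])}
{'clock': 0.1, 'joints': array([-1.33909108,  0.47770138,  0.02231374,  1.55635813, -0.01150182,
        1.10925315, -0.0831063 ]), 'qvel': array([ 0.00068124, -0.0019166 ,  0.00023623, -0.00286353,  0.00067203,
        0.00307382, -0.00014847]), 'tau': array([ 3.92800473e-03, -5.97754920e+01,  1.61348663e+00, -2.81951612e+01,
        1.28933552e-02,  5.08740137e-03,  3.76111200e-05]), 'tcp_pos': array([0.22479765, 0.63591298, 0.23043077]), 'orientation': array([-5.31111911e-01, -3.09619916e+00,  2.48691235e-03]), 'contact_force': array([ 0.27599962,  0.48272938, -0.33995931]), 'moment': array([ 0.04229117, -0.00622575, -0.01483543]), 'gripper_force': 0.0, 'grip_width': 0.0852307394879831}
```

View pics/scene0.png

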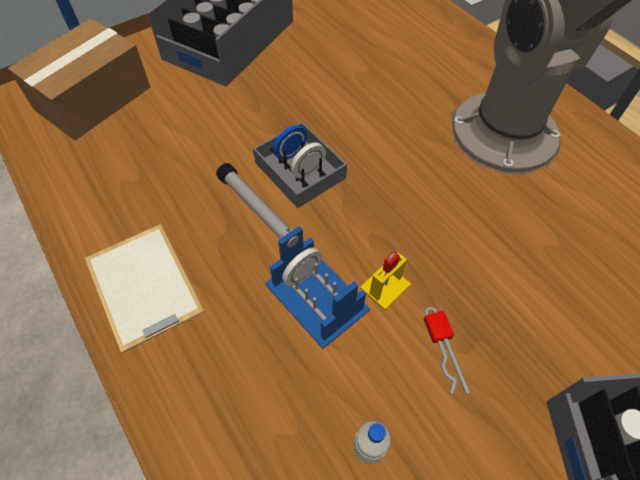

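View pics/top0.png

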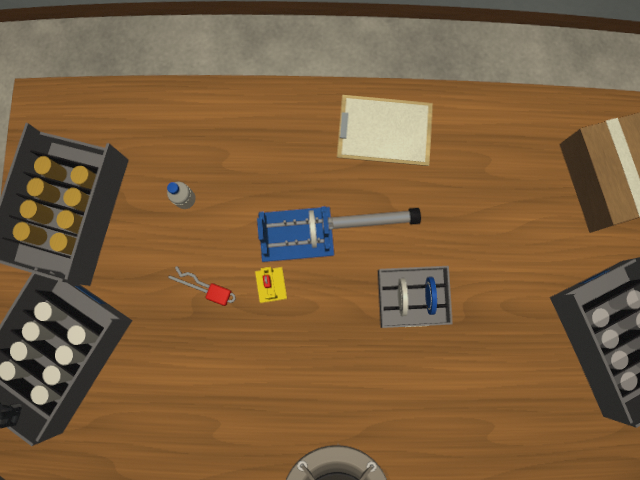

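Candidates. Clip: the upright one in the yellow stand at top (267,281) / scene (391,262), or the larger one lying at top (219,294) / scene (438,325). I choose the one in the stand. Lid: blue at top (432,295) / scene (291,143), white at top (404,297). The bottle cap at top (173,188) is also blue.

```bash
cat > h.py <<'E'
import numpy as np, cv2
from scipy.spatial.transform import Rotation as R
from bench import r
C={}
for n in("scene","top"):
    i=r.camera_info(n); f=240/np.tan(np.radians(i["fov_y"]/2))
    C[n]=(np.array([[f,0,i["cx"]],[0,f,i["cy"]],[0,0,1.]]),np.array([i["k1"],0,0,0,0]),R.from_rotvec(i["rotation"]).as_matrix(),i["position"])
def ray(n,uv):
    K,d,M,p=C[n]; a=cv2.undistortPoints(np.float64(uv).reshape(-1,1,2),K,d)[:,0]
    v=np.c_[a,np.ones(len(a))]@M.T; return p,v/np.linalg.norm(v,axis=1)[:,None]
def plane(n,uv,z):
    p,v=ray(n,uv); return p+v*((z-p[2])/v[:,2])[:,None]
def tri(us,ut):
    (p,v),(q,w)=ray("scene",us),ray("top",ut); out=[]
    for a,b in zip(v,w):
        s,t=np.linalg.lstsq(np.c_[a,-b],q-p,rcond=None)[0]; x,y=p+s*a,q+t*b
        out.append([*((x+y)/2),np.linalg.norm(x-y)])
    return np.array(out)
def proj(n,X):
    K,d,M,p=C[n]; return cv2.projectPoints(((np.atleast_2d(X)-p)@M).reshape(-1,1,3),np.zeros(3),np.zeros(3),K,d)[0][:,0]
def crop(n,u,v,w,h,s,im=None):
    im=r.grab_frame(n) if im is None else im
    return cv2.resize(im[v:v+h,u:u+w],None,fx=s,fy=s,interpolation=cv2.INTER_CUBIC)
def save(name,im): cv2.imwrite("pics/"+name,im[:,:,::-1])
E
python3 - <<'E'
from h import *
s=cv2.imread("pics/scene0.png")[:,:,::-1];t=cv2.imread("pics/top0.png")[:,:,::-1]
a=crop("",210,118,200,240,2,s); b=crop("",250,190,200,150,2,t)  # 400x480, 400x300
c=crop("",250,260,45,45,4,t)
im=np.zeros((600,800,3),np.uint8); im[:480,:400]=a; im[:300,400:]=b; im[300:480,400:580]=c
im[300:540,600:800]=crop("",360,245,50,60,4,s)
save("c1.png",im)
E
```

```text
(no output)
```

View pics/c1.png

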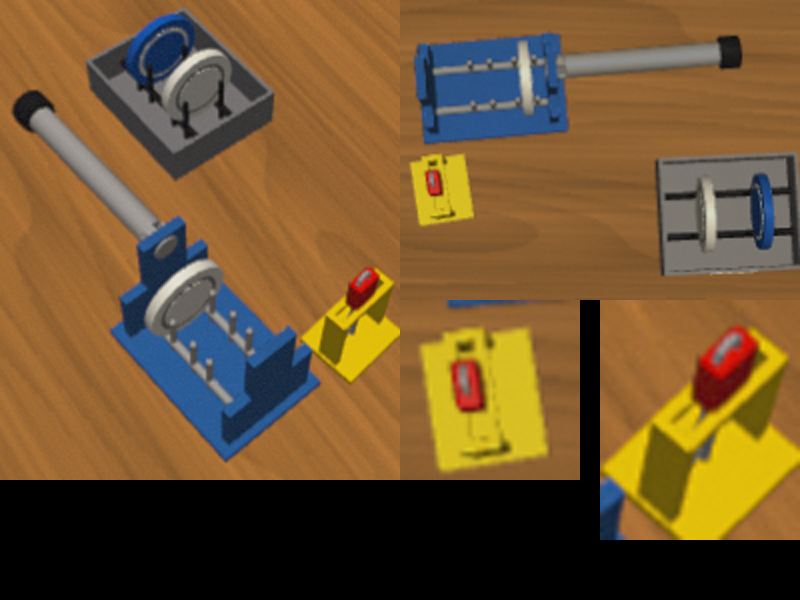

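Run:
```python
from h import *
np.set_printoptions(precision=4,suppress=True)
I={"scene":cv2.imread("pics/scene0.png"),"top":cv2.imread("pics/top0.png")}
def mask(n,lo,hi,roi):
    h=cv2.cvtColor(I[n],cv2.COLOR_BGR2HSV); m=cv2.inRange(h,lo,hi); o=np.zeros_like(m); u,v,w,k=roi; o[v:v+k,u:u+w]=m[v:v+k,u:u+w]; return o
def big(m):
    c=max(cv2.findContours(m,cv2.RETR_EXTERNAL,cv2.CHAIN_APPROX_NONE)[0],key=cv2.contourArea); return c
B=((100,120,30),(125,255,255))
for n,roi in (("scene",(255,220,125,135)),("top",(250,195,90,75))):
    c=big(mask(n,*B,roi)); p=cv2.approxPolyDP(cv2.convexHull(c),1.5,True)[:,0]
    print("rack",n); print(np.c_[p,plane(n,p,.008)[:,:2],plane(n,p,.129)[:,:2]])
for n,roi in (("scene",(265,118,60,50)),("top",(415,270,30,50))):
    c=big(mask(n,*B,roi)); M=cv2.moments(c); print("lid",n,cv2.boundingRect(c),M["m10"]/M["m00"],M["m01"]/M["m00"],plane(n,[M["m10"]/M["m00"],M["m01"]/M["m00"]],.058),cv2.minAreaRect(c))
for n,roi in (("scene",(355,250,70,70)),("top",(250,260,45,50))):
    c=big(mask(n,(22,150,60),(34,255,255),roi)); p=cv2.approxPolyDP(cv2.convexHull(c),1.2,True)[:,0]
    print("stand",n); print(np.c_[p,plane(n,p,.006)[:,:2],plane(n,p,.075)[:,:2]])
R1=((0,150,60),(6,255,255))
for n,roi in (("scene",(375,240,40,40)),("top",(255,265,30,40))):
    c=big(mask(n,*R1,roi)); M=cv2.moments(c); q=[M["m10"]/M["m00"],M["m01"]/M["m00"]]; print("tab",n,q,plane(n,q,.092),cv2.minAreaRect(c)); 
# rod: low saturation
for n,roi,ax in (("scene",(225,170,60,65),1),("top",(335,205,70,30),0)):
    m=mask(n,(0,0,60),(180,75,255),roi); m=cv2.drawContours(np.zeros_like(m),[big(m)],-1,255,-1)
    v,u=np.nonzero(m); pts=plane(n,np.c_[u,v],.114)
    # midline via fitLine
    l=cv2.fitLine(np.float32(pts[:,:2]),cv2.DIST_L2,0,1e-4,1e-4).ravel(); print("rod",n,l,np.degrees(np.arctan2(l[1],l[0])),len(u))
    kb=mask(n,(0,0,0),(180,255,50),(215,155,30,35) if n=="scene" else (400,200,30,30)); c=big(kb); M=cv2.moments(c); q=[M["m10"]/M["m00"],M["m01"]/M["m00"]]; print("knob",n,q,plane(n,q,.114))
```

```text
rack scene
[[297.     227.       0.5238  -0.0415   0.5643   0.0278]
 [365.     293.       0.5009   0.1429   0.5449   0.184 ]
 [369.     309.       0.5137   0.1713   0.5558   0.208 ]
 [323.     347.       0.6184   0.1826   0.6445   0.2176]
 [266.     284.       0.6358   0.0294   0.6592   0.0879]
 [279.     240.       0.5677  -0.0359   0.6015   0.0325]]
rack top
[[328.     208.       0.6335   0.0271   0.6107   0.0282]
 [333.     254.       0.5311   0.0144   0.5179   0.0167]
 [262.     260.       0.5149   0.17     0.5033   0.1577]
 [258.     231.       0.579    0.1808   0.5614   0.1675]
 [259.     213.       0.6194   0.18     0.5979   0.1667]]
lid scene (272, 125, 35, 36) 286.6207097149505 138.04188481675394 [[ 0.4399 -0.2059  0.058 ]] ((288.93902587890625, 140.5487823486328), (22.957544326782227, 39.199615478515625), 51.34019088745117)
lid top (427, 277, 10, 37) 432.73210633946826 295.2914110429448 [[ 0.4417 -0.1968  0.058 ]] ((431.79656982421875, 294.99072265625), (36.138607025146484, 8.652026176452637), 88.21009063720703)
stand scene
[[398.     252.       0.3983   0.1098   0.4323   0
[... 415 characters left out ...]
]
 [255.     271.       0.4905   0.1849   0.4852   0.177 ]
 [265.     267.       0.4998   0.1631   0.494    0.1565]]
tab scene [390.29027777777776, 262.2486111111111] [[0.4635 0.1505 0.092 ]] ((390.25006103515625, 261.7500305175781), (11.31370735168457, 20.50609588623047), 45.0)
tab top [266.875, 282.21296296296293] [[0.4614 0.1501 0.092 ]] ((266.3648376464844, 281.189208984375), (12.001126289367676, 6.247161388397217), 80.53767395019531)
rod scene [ 0.096  -0.9954  0.5911 -0.0634] -84.49224 1075
knob scene [224.06401766004413, 171.05739514348784] [[ 0.6016 -0.1545  0.114 ]]
rod top [ 0.107  -0.9943  0.5918 -0.0571] -83.85752 779
knob top [414.859375, 215.6015625] [[ 0.6015 -0.1497  0.114 ]]
```

Run:
```python
from h import *
np.set_printoptions(precision=4,suppress=True)
I={"scene":cv2.imread("pics/scene0.png"),"top":cv2.imread("pics/top0.png")}
print("lid tri",tri([288.9,140.5],[431.8,295]),plane("scene",[288.9,140.5],.058),plane("top",[431.8,295.],.058))
b=cv2.boxPoints(((431.80,294.99),(36.14,8.65),88.21)); print(plane("top",b,.058)[:,:2])
for n,roi in (("top",(370,258,90,80)),("scene",(245,118,110,95))):
    h=cv2.cvtColor(I[n],cv2.COLOR_BGR2HSV); m=cv2.inRange(h,(0,0,0),(180,90,255))|cv2.inRange(h,(100,100,30),(125,255,255)); u,v,w,k=roi; o=np.zeros_like(m); o[v:v+k,u:u+w]=m[v:v+k,u:u+w]
    c=max(cv2.findContours(o,cv2.RETR_EXTERNAL,cv2.CHAIN_APPROX_NONE)[0],key=cv2.contourArea)
    p=cv2.approxPolyDP(cv2.convexHull(c),1.5,True)[:,0]; print(n); print(np.c_[p,plane(n,p,.045)[:,:2],plane(n,p,0)[:,:2]])
# clip hypotheses
a=np.radians(9.6); X=np.array([np.cos(a),np.sin(a),0])
for s in(1,-1):
    o=np.array([.4625,.1503,.075])-.002*s*X; Z=np.array([0,0,1])
    for nm,x,z in(("leg-20",0,-20),("leg-34",0,-34),("tip",0,-66),("bulge",15,-34),("flare",17,-59)):
        P=o+s*x/1e3*X+z/1e3*Z; print(s,nm,proj("scene",P),proj("top",P))
h=cv2.cvtColor(I["scene"],cv2.COLOR_BGR2HSV)[268:300,372:400]; v,u=np.nonzero((h[:,:,1]<110)&(h[:,:,2]>60)); print(np.c_[u+372,v+268].T)
# posts tops
pt=np.array([.462,.1507,.075])
for s in(1,-1):
    for x in(-29,-21,29,37): print(s,x,proj("top",pt+(s*(x-4))/1e3*X),proj("scene",pt+(s*(x-4))/1e3*X))
```

```text
lid tri [[ 0.442  -0.1938  0.0627  0.0002]] [[ 0.4397 -0.1976  0.058 ]] [[ 0.4423 -0.1948  0.058 ]]
[[ 0.4801 -0.1843]
 [ 0.481  -0.2029]
 [ 0.4047 -0.2052]
 [ 0.404  -0.1868]]
top
[[448.     266.       0.5056  -0.2326   0.5097  -0.2424]
 [451.     323.       0.3837  -0.2388   0.3834  -0.2488]
 [381.     327.       0.3737  -0.0889   0.3731  -0.0935]
 [379.     269.       0.4967  -0.0836   0.5005  -0.088 ]]
scene
[[302.     122.       0.3822  -0.2374   0.3579  -0.2762]
 [346.     163.       0.3722  -0.0934   0.3474  -0.1236]
 [343.     179.       0.4011  -0.0638   0.378   -0.0921]
 [297.     207.       0.5117  -0.0579   0.4951  -0.0859]
 [256.     163.       0.5203  -0.194    0.5042  -0.2302]
 [253.     148.       0.505   -0.2319   0.4881  -0.2704]
 [285.     128.       0.4213  -0.2428   0.3993  -0.2818]]
1 leg-20 [[388.6783 271.8512]] [[268.5225 283.7015]]
1 leg-34 [[387.6683 275.7066]] [[269.1006 284.0794]]
1 tip [[385.4603 284.1292]] [[270.3751 284.9123]]
1 bulge [[381.8423 281.084 ]] [[268.1206 277.1229]]
1 flare [[379.47   288.3309]] [[269.0112 277.0033]]
-1 leg-20 [[387.1127 273.2915]] [[268.258  281.8241]]
-1 leg-34 [[386.1224 277.1337]] [[268.8388 282.2228]]
-1 tip [[383.9579 285.5266]] [[270.1192 283.1014]]
-1 bulge [[391.8907 271.808 ]] [[269.8226 289.1906]]
-1 flare [[390.8083 277.802 ]] [[270.9399 290.6579]]
[[385 387 386 387 384 385 386 384 385 386 385 386]
 [273 280 281 281 282 282 282 283 283 283 284 284]]
1 -29 [[269.5682 298.2091]] [[402.7077 255.0446]]
1 -21 [[269.0257 294.377 ]] [[399.6052 257.8873]]
1 29 [[265.6701 270.5289]] [[379.6774 276.1328]]
1 37 [[265.139  266.7311]] [[376.4009 279.1304]]
-1 -29 [[265.139  266.7311]] [[376.4009 279.1304]]
-1 -21 [[265.6701 270.5289]] [[379.6774 276.1328]]
-1 29 [[269.0257 294.377 ]] [[399.6052 257.8873]]
-1 37 [[269.5682 298.2091]] [[402.7077 255.0446]]
```

```bash
cat >> h.py <<'E'
def go(*wps):
    """wps: (x,y,z,yaw_deg of tool y); prints tool shifts from the current pose"""
    o=r.get_obs(); M=R.from_rotvec(o["orientation"]).as_matrix(); yaw=np.degrees(np.arctan2(M[1,1],M[0,1]))
    print("t %.2f tcp"%o["clock"],o["tcp_pos"].round(4),"yaw %.1f"%yaw,"tilt",M[:2,2].round(4),"w %.4f gf %.1f"%(o["grip_width"],o["gripper_force"]),"F",o["contact_force"].round(1),"q7 %.2f"%o["joints"][6])
    for x,y,z,a in wps:
        d=M.T@(np.array([x,y,z])-o["tcp_pos"]); s=-np.radians((a-yaw+180)%360-180); print((x,y,z,a),"->",d.round(4),"spin %.3f"%s,"rows %.1f"%max(np.linalg.norm(d)/.0417,abs(np.degrees(s))/7.16))
E
python3 - <<'E'
from h import *
go((.47,.30,.24,85),(.4415,-.194,.22,93.6),(.4415,-.194,.064,93.6))
E
```

```text
t 0.10 tcp [0.2248 0.6359 0.2304] yaw 70.5 tilt [-0.0004 -0.0015] w 0.0852 gf 0.0 F [ 0.3  0.5 -0.3] q7 -0.08
(0.47, 0.3, 0.24, 85) -> [-0.3431 -0.235  -0.0092] spin -0.253 rows 10.0
(0.4415, -0.194, 0.22, 93.6) -> [-0.4809 -0.7102  0.0116] spin -0.403 rows 20.6
(0.4415, -0.194, 0.064, 93.6) -> [-0.4809 -0.71    0.1676] spin -0.403 rows 21.0
```

Call:
play_rows --targets "0 -0.343 -0.235 -0.009 -0.25;0 -0.343 -0.235 -0.009 -0.25;0 -0.343 -0.235 -0.009 -0.25;0 -0.343 -0.235 -0.009 -0.25;0 -0.343 -0.235 -0.009 -0.25;0 -0.343 -0.235 -0.009 -0.25;0 -0.343 -0.235 -0.009 -0.25;0 -0.343 -0.235 -0.009 -0.25" --squeeze 40

```text
clock: 0.77
tcp_pos: [0.422, 0.3652, 0.2384]
orientation: [-0.141, -3.138, 0.0]
contact_force: [0.8, -0.7, -0.5]
grip_width: 0.0426
gripper_force: 0.0
```

Run:
```python
from h import *
go((.48,.14,.23,90),(.4415,-.194,.2,93.6))
```

```text
t 0.77 tcp [0.422  0.3652 0.2384] yaw 84.9 tilt [-0.0004 -0.0003] w 0.0426 gf 0.0 F [ 0.8 -0.7 -0.5] q7 0.68
(0.48, 0.14, 0.23, 90) -> [-0.0779 -0.2191  0.0084] spin -0.090 rows 5.6
(0.4415, -0.194, 0.2, 93.6) -> [-0.0695 -0.5552  0.0385] spin -0.153 rows 13.4
```

Call:
play_rows --targets "0 -0.078 -0.219 0.008 -0.09;0 -0.078 -0.219 0.008 -0.09;0 -0.078 -0.219 0.008 -0.09;0 -0.078 -0.219 0.008 -0.09;0 -0.078 -0.219 0.008 -0.09;0 -0.069 -0.555 0.038 -0.153;0 -0.069 -0.555 0.038 -0.153;0 -0.069 -0.555 0.038 -0.153"

```text
clock: 1.43
tcp_pos: [0.4613, 0.0395, 0.2203]
orientation: [0.099, -3.14, -0.0]
contact_force: [0.9, 0.1, -0.6]
grip_width: 0.0427
gripper_force: 0.0
```

Run:
```python
from h import *
go((.4415,-.194,.17,93.6))
```

```text
t 1.43 tcp [0.4613 0.0395 0.2203] yaw 93.6 tilt [-0.0002  0.    ] w 0.0427 gf 0.0 F [ 0.9  0.1 -0.6] q7 1.46
(0.4415, -0.194, 0.17, 93.6) -> [ 0.0345 -0.2318  0.0503] spin 0.000 rows 5.7
```

Call:
play_rows --targets "0 0.0345 -0.232 0.05 0;0 0.0345 -0.232 0.05 0;0 0.0345 -0.232 0.05 0;0 0.0345 -0.232 0.05 0;0 0.0345 -0.232 0.05 0;0 0.0345 -0.232 0.05 0;0 0.0345 -0.232 0.05 0;0 0.0345 -0.232 0.05 0"

```text
clock: 2.1
tcp_pos: [0.4411, -0.1938, 0.1701]
orientation: [0.092, -3.139, 0.0]
contact_force: [1.0, 0.7, 0.1]
grip_width: 0.0427
gripper_force: 0.0
```

Run:
```python
from h import *
go((.4415,-.194,.064,93.6))
a=r.grab_frame("scene");b=r.grab_frame("top")
im=np.zeros((600,800,3),np.uint8)
im[:400,:400]=crop("",245,90,100,100,4,a); im[:400,400:]=crop("",375,240,100,100,4,b)
im[400:,:200]=crop("",370,250,40,40,5,a); im[400:,200:400]=crop("",250,265,40,40,5,b);save("c2.png",im)
```

```text
t 2.10 tcp [ 0.4411 -0.1938  0.1701] yaw 93.4 tilt [-0.0015 -0.0002] w 0.0427 gf 0.0 F [1.  0.7 0.1] q7 2.05
(0.4415, -0.194, 0.064, 93.6) -> [-0.0006 -0.0002  0.1061] spin -0.004 rows 2.5
```

View pics/c2.png

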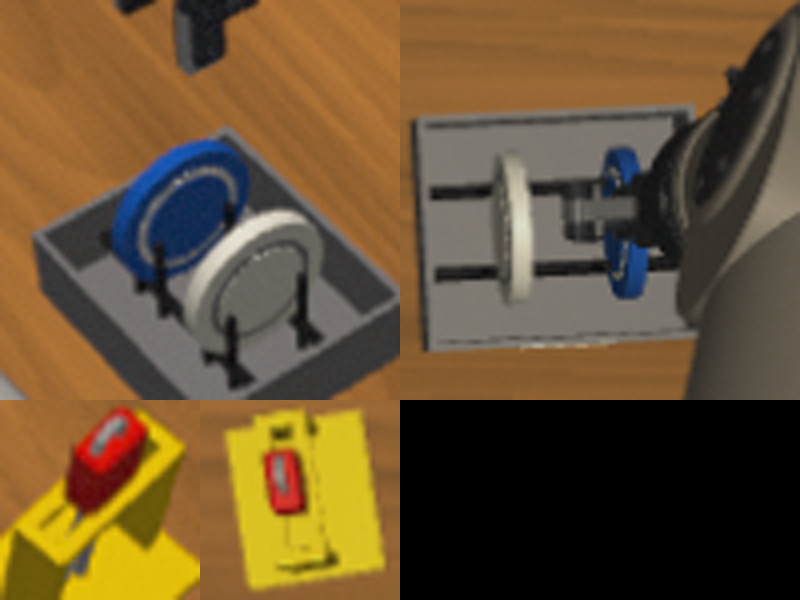

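The blue lid at scene (291,143) is under the open fingers, and the clip in the stand has the right size. I'll descend and grip.

Call:
play_rows --targets "0 0 0 0.04 0;0 0 0 0.08 0;0 0 0 0.106 0;0 0 0 0.106 0;0.75 0 0 0.106 0;0.9 0 0 0.106 0;1 0 0 0.106 0;1 0 0 0.106 0"

```text
clock: 2.87
tcp_pos: [0.4438, -0.1921, 0.0665]
orientation: [-0.1, 3.136, -0.001]
contact_force: [0.7, 0.8, 4.0]
grip_width: 0.0093
gripper_force: 42.5
```

Call:
play_rows --targets "1 0 0 0 0;1 0 0 0 0;1 0 0 -0.03 0;1 0 0 -0.07 0;1 0 0 -0.11 0;1 0 0 -0.14 0;1 0 0 -0.14 0"

```text
clock: 3.45
tcp_pos: [0.4457, -0.1937, 0.2113]
orientation: [-0.098, 3.128, -0.003]
contact_force: [0.0, -0.4, -0.8]
grip_width: 0.0094
gripper_force: 42.0
```

Run:
```python
from h import *
go((.5739,.1092,.2,95.8))
```

```text
t 3.45 tcp [ 0.4457 -0.1937  0.2113] yaw 93.6 tilt [ 0.0118 -0.0018] w 0.0094 gf 42.0 F [ 0.  -0.4 -0.8] q7 2.02
(0.5739, 0.1092, 0.2, 95.8) -> [-0.1467  0.2943  0.0122] spin -0.039 rows 7.9
```

Call:
play_rows --targets "1 -0.147 0.294 0.012 -0.039;1 -0.147 0.294 0.012 -0.039;1 -0.147 0.294 0.012 -0.039;1 -0.147 0.294 0.012 -0.039;1 -0.147 0.294 0.012 -0.039;1 -0.147 0.294 0.012 -0.039;1 -0.147 0.294 0.012 -0.039;1 -0.147 0.294 0.012 -0.039"

```text
clock: 4.12
tcp_pos: [0.5707, 0.1134, 0.1928]
orientation: [-0.162, 3.137, 0.001]
contact_force: [0.8, 0.1, -0.3]
grip_width: 0.0093
gripper_force: 41.9
```

Call:
play_rows --targets "1 0 0 0 0;1 0 0 0 0;1 0 0 0 0"

```text
clock: 4.37
tcp_pos: [0.5698, 0.1097, 0.1925]
orientation: [0.16, -3.137, 0.001]
contact_force: [0.3, -1.0, -0.3]
grip_width: 0.0094
gripper_force: 41.9
```

Run:
```python
from h import *
go((.5739,.1092,.2,95.8),(.5739,.1092,.11,95.8))
a=r.grab_frame("scene");b=r.grab_frame("top")
im=np.zeros((600,800,3),np.uint8)
im[:480,:400]=crop("",260,190,100,120,4,a); im[:400,400:]=crop("",240,190,100,100,4,b)
save("c3.png",im); cv2.imwrite("pics/s3.png",a[:,:,::-1]); cv2.imwrite("pics/t3.png",b[:,:,::-1])
for t in(a,b):
    pass
h=cv2.cvtColor(a,cv2.COLOR_RGB2HSV)
```

```text
t 4.37 tcp [0.5698 0.1097 0.1925] yaw 95.8 tilt [-0.0006 -0.0009] w 0.0094 gf 41.9 F [ 0.3 -1.  -0.3] q7 1.48
(0.5739, 0.1092, 0.2, 95.8) -> [-0.004  -0.0009 -0.0075] spin 0.001 rows 0.2
(0.5739, 0.1092, 0.11, 95.8) -> [-0.0041 -0.0009  0.0825] spin 0.001 rows 2.0
```

View pics/c3.png

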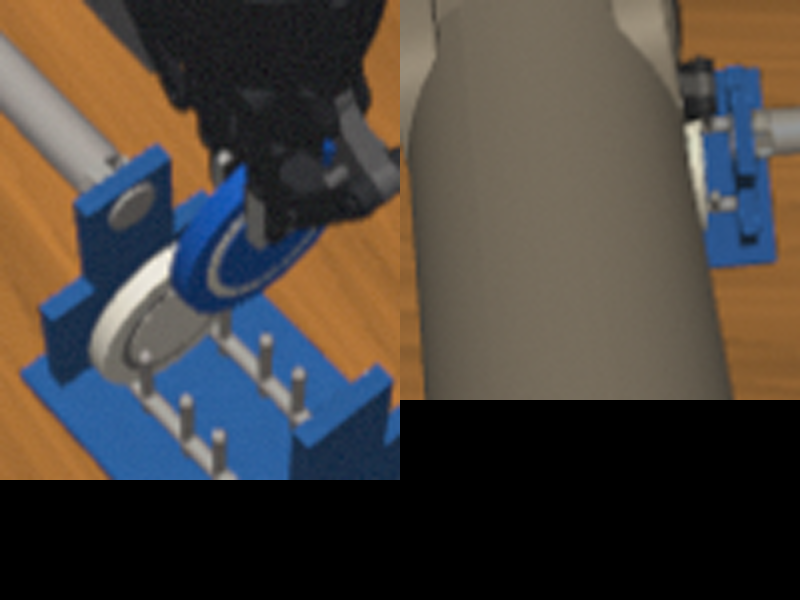

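Run:
```python
from h import *
np.set_printoptions(precision=4,suppress=True)
p=plane("scene",[[306.5,290.8],[314.7,298.6],[326.3,274.8],[334.5,283]],.056);print(p,p.mean(0))
t=cv2.imread("pics/top0.png"); 
# tines in top picture: bright low-sat spots inside the blue base
h=cv2.cvtColor(t,cv2.COLOR_BGR2HSV)[210:262,260:312]; m=(h[:,:,1]<90)
n,l,s,c=cv2.connectedComponentsWithStats(m.astype(np.uint8)); print(np.c_[c+[260,210],s[:,4]])
print(proj("top",[[.5739+a*.9948-b*.102,.1092+a*.102+b*.9948,.056] for a in(-.022,.022) for b in(-.0105,.0105)]))
print(proj("scene",[[.5739+a*.9948-b*.102,.1092+a*.102+b*.9948,.056] for a in(.022,-.022) for b in(-.0105,.0105)]))
cv2.imwrite("pics/tt.png",crop("",255,205,60,60,8,t))
```

```text
[[0.5961 0.1012 0.056 ]
 [0.5929 0.1207 0.056 ]
 [0.5518 0.0951 0.056 ]
 [0.5494 0.1156 0.056 ]] [0.5726 0.1082 0.056 ]
[[ 284.3364  236.2612 2167.    ]
 [ 264.5     211.7      10.    ]
 [ 275.5     211.       10.    ]
 [ 285.5     210.        8.    ]
 [ 292.      210.        1.    ]
 [ 292.2026  231.4892  464.    ]
 [ 260.      241.        3.    ]
 [ 260.      244.5       2.    ]
 [ 261.      254.5       8.    ]
 [ 310.      257.        3.    ]
 [ 290.5     259.        8.    ]
 [ 302.5     258.        6.    ]
 [ 262.      261.        1.    ]
 [ 267.5     261.        6.    ]
 [ 279.      260.        7.    ]]
[[294.9089 240.5206]
 [285.0373 241.339 ]
 [293.3085 220.111 ]
 [283.482  220.9237]]
[[306.0586 290.9103]
 [314.198  299.7286]
 [326.154  275.7592]
 [334.3468 284.2624]]
```

View pics/tt.png

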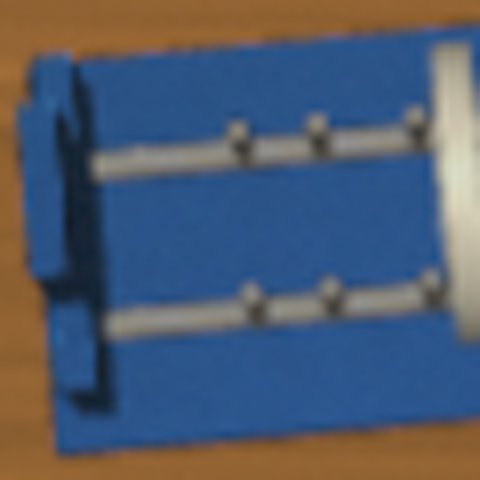

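Run:
```python
from h import *
np.set_printoptions(precision=2,suppress=True)
a=cv2.imread("pics/s3.png"); h=cv2.cvtColor(a,cv2.COLOR_BGR2HSV); m=cv2.inRange(h,(100,120,30),(125,255,255)); o=np.zeros_like(m); o[228:270,300:345]=m[228:270,300:345]
c=max(cv2.findContours(o,cv2.RETR_EXTERNAL,cv2.CHAIN_APPROX_NONE)[0],key=cv2.contourArea)[:,0]
th=np.linspace(0,2*np.pi,400); X=np.array([.9948,.102,0]);Y=np.array([-.102,.9948,0]);Z=np.array([0,0,1.])
L=np.array([.5698,.1097,.184])
def ext(P): return {k:(P@d).max() for k,d in(("L",[-1,0]),("LB",[-.8,.6]),("B",[0,1]),("LT",[-.87,-.5]),("BR",[.5,.87]))}
for s in(0,):
    P=np.vstack([proj("scene",L+y*Y+.04*np.outer(np.cos(th),X)+.04*np.outer(np.sin(th),Z)) for y in(-.005,.005)])
    print("pred",ext(P)); print("obs",ext(c.astype(float)))
for d in(X,Y,Z): print("1mm",proj("scene",L+.001*d)-proj("scene",L))
for q in([[306.1,290.4],[314.3,298.2],[325.9,274.4],[334.1,282.6]],): print(plane("scene",q,.056).mean(0)*1e3)
print(plane("top",[[284.5,220.4],[294.3,219.6],[286.2,240.5],[296,239.8]],.056).mean(0)*1e3)
```

```text
pred {'L': np.float64(-299.84683857156733), 'LB': np.float64(-82.84547584117583), 'B': np.float64(269.5880660667243), 'LT': np.float64(-388.42326034593884), 'BR': np.float64(391.50006062889884)}
obs {'L': np.float64(-300.0), 'LB': np.float64(-85.80000000000003), 'B': np.float64(269.0), 'LT': np.float64(-375.0), 'BR': np.float64(399.03)}
1mm [[-0.52  0.38]]
1mm [[0.45 0.45]]
1mm [[ 0.01 -0.36]]
[572.69 107.18  56.  ]
[575.33 106.97  56.  ]
```

Call:
play_rows --targets "1 -0.0064 -0.0034 0.03 0;1 -0.0064 -0.0034 0.06 0;1 -0.0064 -0.0034 0.082 0;1 -0.0064 -0.0034 0.082 0;1 -0.0064 -0.0034 0.095 0;1 -0.0064 -0.0034 0.1 0;1 -0.0064 -0.0034 0.1 0"

```text
clock: 5.05
tcp_pos: [0.5767, 0.1069, 0.0928]
orientation: [0.158, -3.137, 0.001]
contact_force: [-0.2, 1.0, -1.1]
grip_width: 0.0093
gripper_force: 41.9
```

Run:
```python
from h import *
go((.5765,.107,.067,95.8))
a=r.grab_frame("scene")
save("c4.png",crop("",260,200,130,150,4,a))
```

```text
t 5.05 tcp [0.5767 0.1069 0.0928] yaw 95.8 tilt [-0.0007 -0.0004] w 0.0093 gf 41.9 F [-0.2  1.  -1.1] q7 1.53
(0.5765, 0.107, 0.067, 95.8) -> [0.0001 0.0002 0.0258] spin -0.000 rows 0.6
```

View pics/c4.png

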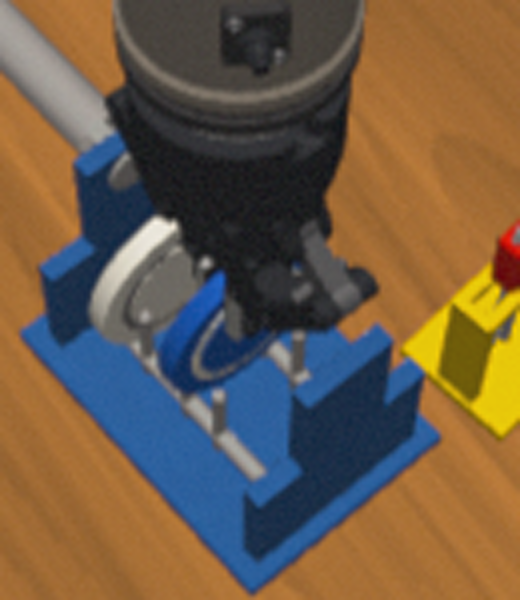

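The lid's lower edge has passed between the tine tops, with tine (219,405) in front of it and no contact force. I'll seat it.

Call:
play_rows --targets "1 0 0 0.012 0;1 0 0 0.02 0;1 0 0 0.0255 0;1 0 0 0.0255 0;0.6 0 0 0.0255 0;0.4 0 0 0.0255 0;0.4 0 0 0.0255 0;0.4 0 0 0.0255 0"

```text
clock: 5.77
tcp_pos: [0.577, 0.1079, 0.067]
orientation: [-0.161, 3.137, 0.0]
contact_force: [0.9, -0.4, -0.1]
grip_width: 0.0254
gripper_force: 0.0
```

Call:
play_rows --targets "0.4 0 0 -0.03 0;0.4 0 0 -0.07 0;0.4 0 0 -0.11 0;0.4 0 0 -0.15 0;0.4 0 0 -0.15 0"

```text
clock: 6.18
tcp_pos: [0.5816, 0.1084, 0.2255]
orientation: [-0.159, 3.124, 0.005]
contact_force: [1.3, -0.6, 0.6]
grip_width: 0.0256
gripper_force: 0.0
```

Run:
```python
from h import *
# knob: outer end at rack y ~ -.272 ; start pushing position 25 mm outside
X=np.array([.9948,.102]);Y=np.array([-.102,.9948]);O=np.array([.5735,.107])
for y in(-.32,-.104): print(O+y*Y)
p=O-.32*Y
go((p[0],p[1],.19,95.8),(p[0],p[1],.105,95.8))
```

```text
[ 0.60614  -0.211336]
[0.584108  0.0035408]
t 6.18 tcp [0.5816 0.1084 0.2255] yaw 95.8 tilt [0.0129 0.0042] w 0.0256 gf 0.0 F [ 1.3 -0.6  0.6] q7 1.48
(np.float64(0.60614), np.float64(-0.21133600000000002), 0.19, 95.8) -> [ 0.0084 -0.3207  0.0345] spin 0.000 rows 7.7
(np.float64(0.60614), np.float64(-0.21133600000000002), 0.105, 95.8) -> [ 0.0095 -0.321   0.1195] spin 0.000 rows 8.2
```

Call:
play_rows --targets "1 0.003 -0.32 0.03 0;1 0.003 -0.32 0.03 0;1 0.003 -0.32 0.03 0;1 0.003 -0.32 0.03 0;1 0.003 -0.32 0.03 0;1 0.003 -0.32 0.03 0;1 0.003 -0.32 0.03 0;1 0.003 -0.32 0.03 0"

```text
clock: 6.85
tcp_pos: [0.6059, -0.2155, 0.1867]
orientation: [0.155, -3.138, 0.003]
contact_force: [-0.8, -0.7, 0.2]
grip_width: 0.0001
gripper_force: 0.0
```

Call:
play_rows --targets "1 0 0 0.03 0;1 0 0 0.06 0;1 0 0 0.082 0;1 0 0 0.082 0;1 0 0 0.082 0"

```text
clock: 7.27
tcp_pos: [0.6058, -0.2106, 0.1042]
orientation: [0.16, -3.135, -0.001]
contact_force: [0.3, -0.4, 0.8]
grip_width: -0.0
gripper_force: 0.0
```

Run:
```python
from h import *
go((.6061,-.2113,.105,95.8),(.584+.0018,.0035-.0179,.105,95.8))
a=r.grab_frame("scene");b=r.grab_frame("top")
im=np.zeros((600,800,3),np.uint8); im[:,:400]=crop("",195,130,200,300,2,a); im[:300,400:]=crop("",255,190,200,150,2,b); save("c5.png",im)
```

```text
t 7.27 tcp [ 0.6058 -0.2106  0.1042] yaw 95.9 tilt [-0.0026  0.0005] w -0.0000 gf 0.0 F [ 0.3 -0.4  0.8] q7 2.10
(0.6061, -0.2113, 0.105, 95.8) -> [-0.0002 -0.0008 -0.0008] spin 0.001 rows 0.0
(0.5858, -0.0144, 0.105, 95.8) -> [-1.000e-04  1.972e-01 -7.000e-04] spin 0.001 rows 4.7
```

View pics/c5.png

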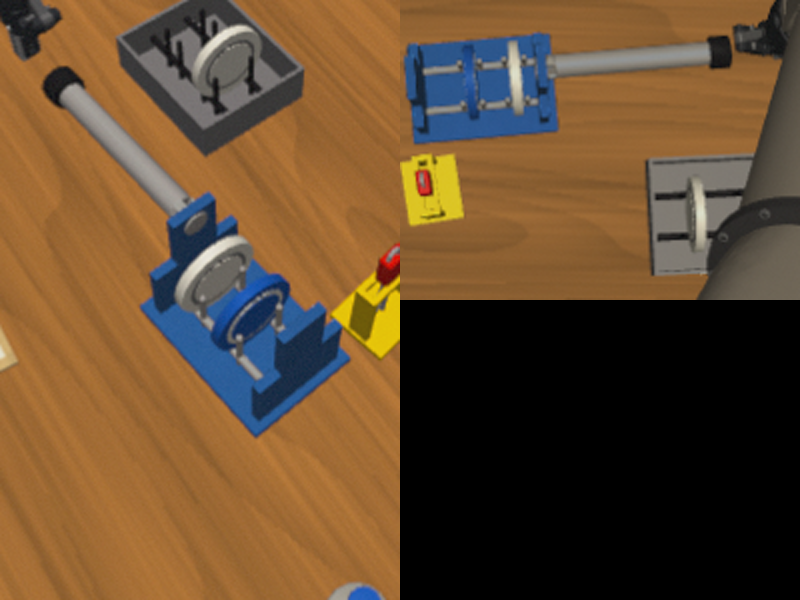

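Call:
play_rows --targets "1 0 0.03 0 0;1 0 0.055 0 0;1 0 0.08 0 0;1 0 0.105 0 0;1 0 0.13 0 0;1 0 0.155 0 0;1 0 0.175 0 0;1 0 0.185 0 0"

```text
clock: 8.03
tcp_pos: [0.5887, -0.024, 0.1071]
orientation: [-0.165, 3.134, 0.001]
contact_force: [-0.5, -1.7, 0.6]
grip_width: 0.0003
gripper_force: 0.8
```

Call:
play_rows --targets "1 0 0.004 0 0;1 0 0.008 0 0;1 0 0.011 0 0;1 0 0.011 0 0"

```text
clock: 8.37
tcp_pos: [0.5874, -0.0165, 0.1057]
orientation: [-0.159, 3.136, -0.0]
contact_force: [1.2, -0.8, 0.8]
grip_width: 0.0
gripper_force: 0.2
```

Run:
```python
from h import *
go()
b=r.grab_frame("top"); a=r.grab_frame("scene"); cv2.imwrite("pics/s6.png",a[:,:,::-1]); cv2.imwrite("pics/t6.png",b[:,:,::-1])
```

```text
t 8.37 tcp [ 0.5874 -0.0165  0.1057] yaw 95.8 tilt [ 0.0016 -0.0001] w 0.0000 gf 0.2 F [ 1.2 -0.8  0.8] q7 1.78
```

Call:
play_rows --targets "1 0 0.002 0 0;1 0 0.004 0 0;1 0 0.006 0 0;1 0 0.006 0 0"

```text
clock: 8.8
tcp_pos: [0.586, -0.0095, 0.1051]
orientation: [0.161, -3.137, -0.0]
contact_force: [-0.0, -1.6, 1.4]
grip_width: 0.0
gripper_force: 0.8
```

Call:
play_rows --targets "1 0 0.002 0 0;1 0 0.003 0 0;1 0 0.003 0 0"

```text
clock: 9.05
tcp_pos: [0.5859, -0.0092, 0.1052]
orientation: [-0.158, 3.137, -0.004]
contact_force: [1.2, -8.0, 0.5]
grip_width: 0.0002
gripper_force: 3.6
```

Call:
play_rows --targets "1 0 0.002 0 0;1 0 0.003 0 0;1 0 0.003 0 0"

```text
clock: 9.3
tcp_pos: [0.5859, -0.0092, 0.1052]
orientation: [-0.154, 3.136, -0.009]
contact_force: [2.3, -13.4, -0.9]
grip_width: -0.0004
gripper_force: 6.7
```

Call:
play_rows --targets "1 0 -0.025 0 0;1 0 -0.025 -0.03 0;0.3 0 -0.025 -0.07 0;0.2 0 -0.025 -0.095 0;0.2 0.107 0.166 -0.095 -0.066;0.2 0.107 0.166 -0.095 -0.066;0.2 0.107 0.166 -0.095 -0.066;0.2 0.107 0.166 -0.095 -0.066"

```text
clock: 9.97
tcp_pos: [0.4903, 0.1093, 0.2001]
orientation: [0.264, -3.13, -0.001]
contact_force: [0.2, 0.8, 0.1]
grip_width: 0.0342
gripper_force: 0.0
```

Call:
play_rows --targets "0.2 0 0 0 0;0.2 0 0 0 0" --squeeze 60

```text
clock: 10.13
tcp_pos: [0.4903, 0.1106, 0.2]
orientation: [0.274, -3.128, -0.002]
contact_force: [0.6, -1.2, 0.3]
grip_width: 0.0342
gripper_force: 0.0
```

Run:
```python
from h import *
go((.4625,.1503,.13,99.6),(.4625,.1503,.079,99.6))
```

```text
t 10.13 tcp [0.4903 0.1106 0.2   ] yaw 100.0 tilt [-0.0013  0.0011] w 0.0342 gf 0.0 F [ 0.6 -1.2  0.3] q7 1.48
(0.4625, 0.1503, 0.13, 99.6) -> [0.0204 0.0438 0.0701] spin 0.007 rows 2.0
(0.4625, 0.1503, 0.079, 99.6) -> [0.0204 0.0438 0.1211] spin 0.007 rows 3.1
```

Call:
play_rows --targets "0.2 0.0204 0.0438 0.03 0.007;0.2 0.0204 0.0438 0.06 0.007;0.2 0.0204 0.0438 0.07 0.007;0.2 0.0204 0.0438 0.1 0.007;0.2 0.0204 0.0438 0.121 0.007;0.2 0.0204 0.0438 0.121 0.007;0.6 0.0204 0.0438 0.121 0.007;1 0.0204 0.0438 0.121 0.007" --squeeze 40

```text
clock: 10.8
tcp_pos: [0.4653, 0.1483, 0.0802]
orientation: [-0.251, 3.131, 0.003]
contact_force: [-0.4, 2.5, -2.1]
grip_width: 0.0134
gripper_force: 43.1
```

Call:
play_rows --targets "1 0 0 0 0;1 0 0 0 0;1 0 0 0 0;1 0 0 -0.015 0;1 0 0 -0.03 0;1 0 0 -0.035 0;1 0 0 -0.035 0"

```text
clock: 11.38
tcp_pos: [0.466, 0.1479, 0.1158]
orientation: [-0.252, 3.128, 0.003]
contact_force: [-0.6, 3.9, 1.6]
grip_width: 0.0134
gripper_force: 43.4
```

Run:
```python
from h import *
go()
a=r.grab_frame("scene");b=r.grab_frame("top"); cv2.imwrite("pics/s7.png",a[:,:,::-1]); cv2.imwrite("pics/t7.png",b[:,:,::-1])
im=np.zeros((600,800,3),np.uint8); im[:,:400]=crop("",350,225,66,100,6,a)[:,:400] if 0 else np.pad(crop("",350,225,66,100,6,a),((0,0),(0,4),(0,0)))
im[:400,400:]=crop("",235,190,100,100,4,b); save("c7.png",im)
```

```text
t 11.38 tcp [0.466  0.1479 0.1158] yaw 99.2 tilt [0.0034 0.0019] w 0.0134 gf 43.4 F [-0.6  3.9  1.6] q7 1.41
```

View pics/c7.png

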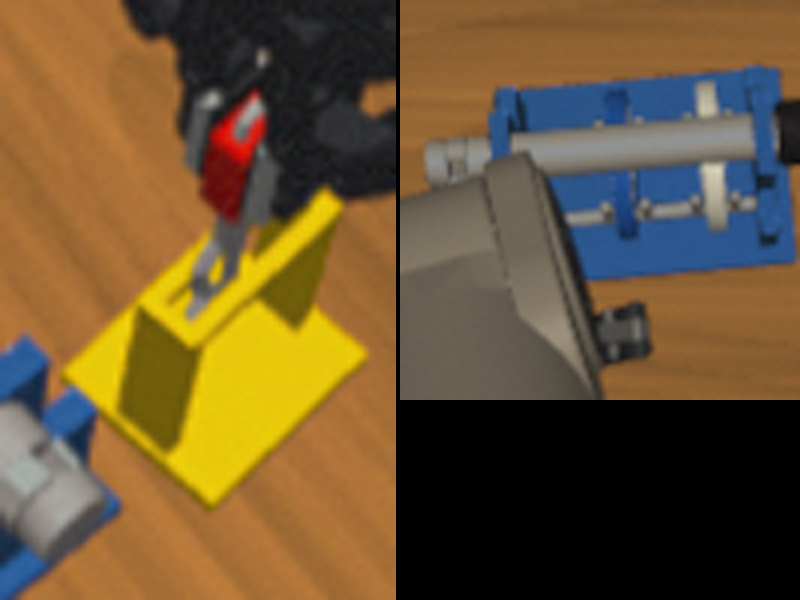

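Call:
play_rows --targets "1 0 0.0015 0.008 0;1 0 0.0015 0.015 0;1 0.006 0.0015 0.015 0;1 0.012 0.0015 0.015 0;1 0.018 0.0015 0.015 0;1 0.022 0.0015 0.015 0;1 0.026 0.0015 0.015 0;1 0.03 0.0015 0.015 0" --squeeze 25

```text
clock: 12.15
tcp_pos: [0.4382, 0.1448, 0.1003]
orientation: [-0.252, 3.123, 0.003]
contact_force: [8.2, 1.3, -4.8]
grip_width: 0.0134
gripper_force: 42.0
```

Call:
play_rows --targets "1 0.003 0 0 0;1 0.006 0 0 0;1 0.009 0 0 0;1 0.012 0 0 0;1 0.015 0 0 0;1 0.018 0 0 0;1 0.02 0 0 0;1 0.02 0 0 0"

```text
clock: 12.82
tcp_pos: [0.4194, 0.1422, 0.1011]
orientation: [-0.252, 3.121, 0.005]
contact_force: [7.0, 1.3, 2.7]
grip_width: 0.0135
gripper_force: 42.1
```

Run:
```python
from h import *
np.set_printoptions(precision=4,suppress=True)
go()
a=r.grab_frame("scene"); b=r.grab_frame("top"); cv2.imwrite("pics/s8.png",a[:,:,::-1]); cv2.imwrite("pics/t8.png",b[:,:,::-1])
h=cv2.cvtColor(a,cv2.COLOR_RGB2HSV)
m=((h[:,:,0]<7)|(h[:,:,0]>174))&(h[:,:,1]>150)&(h[:,:,2]>50); m[:, :350]=0; m[:,425:]=0; m[300:]=0; m[:215]=0
v,u=np.nonzero(m); print("red",len(u),u.min(),u.max(),v.min(),v.max(),u.mean(),v.mean())
for y in range(226,300,2):
    print(y,"".join("R" if m[y,x] else ("y" if 18<h[y,x,0]<36 and h[y,x,1]>150 else ("g" if h[y,x,1]<70 and h[y,x,2]>70 else ("k" if h[y,x,2]<60 else "."))) for x in range(355,425)))
```

```text
t 12.82 tcp [0.4194 0.1422 0.1011] yaw 99.2 tilt [0.0097 0.0038] w 0.0135 gf 42.1 F [7.  1.3 2.7] q7 1.37
red 163 398 413 230 251 405.3006134969325 241.46012269938652
226 .............................................kkkkkkkkkkkkkkkkkkkkkkkkk
228 .............................................kkkkk.kkkkkkk.kkkkkkkkkkk
230 .............................................kkggggkkkR.gggkkkkkkkkkkk
232 .............................................k.ggkkRRR.ggggkkkkkkkkkkk
234 ............................................kkgggRRRRRgg.RRkkkkkkkkkkk
236 .............................................kgg.RRRRRRRRR.kkkkkkkkkkk
238 .............................................gg.RRRRRRRRR.gkkkkkkkkkkk
240 .............................................g.RRRRRRRRRkggg.kkkkkkkkk
242 ..............................................RRRRRRRRR.ggggkkkkkkkkkk
244 .............................................RRRRRRRRRR.ggg.kkkkkk....
246 ............................................RRRRRRRRRRkggggkkkkk......
248 ............................................RRRRRRRRRRgggg.kkk........
250 .............................
[... 1141 characters left out ...]
yyyyyyyy.................
282 .........yyyyyyyyyyyyyyyyyyyyyyyyyyyyyyyyyyyyyyyyyyyyyyy..............
284 .......yyyyyyyyyyyyyyyyyyyyyyyyyyyyyyyyyyyyyyyyyyyyyyyyy..............
286 .....yyyyyyyyyyyyyyyyyyyyyyyyyyyyyyyyyyyyyyyyyyyyyyyyyy...............
288 .....yyyyyyyyyyyyyyyyyyyyyyyyyyyyyyyyyyyyyyyyyyyyyyyy.................
290 ..g..g..gyyyyyyyyyyyyyyyyyyyyyyyyyyyyyyyyyyyyyyyyyy...................
292 ..gg......gyyyyyyyyyyyyyyyyyyyyyyyyyyyyyyyyyyyyyy.....................
294 g...........yyyyyyyyyyyyyyyyyyyyyyyyyyyyyyyyyyy.......................
296 gg........g...yyyyyyyyyyyyyyyyyyyyyyyyyyyyyyy.........................
298 gggggg..........yyyyyyyyyyyyyyyyyyyyyyyyyyy...........................
```

Call:
play_rows --targets "1 0.003 0 0 0;1 0.005 0 0 0;1 0.005 0 0 0;1 0.005 0 0 0;1 -0.005 0 -0.02 0;1 -0.005 0 -0.05 0;1 -0.04 0 -0.08 0;1 -0.06 0 -0.1 0"

```text
clock: 13.58
tcp_pos: [0.4748, 0.1503, 0.2013]
orientation: [-0.253, 3.13, 0.001]
contact_force: [0.5, 0.6, -1.0]
grip_width: 0.0135
gripper_force: 41.3
```

Call:
play_rows --targets "1 -0.03 0.03 0 0;1 -0.04 0.05 0 0;1 -0.04 0.05 0 0;1 -0.04 0.05 0 0;1 -0.04 0.05 0 0" --squeeze 80

```text
clock: 14.0
tcp_pos: [0.5048, 0.2051, 0.1987]
orientation: [0.252, -3.13, 0.002]
contact_force: [-0.8, 0.6, -1.3]
grip_width: 0.0128
gripper_force: 80.3
```

Run:
```python
from h import *
go()
a=r.grab_frame("scene"); b=r.grab_frame("top"); cv2.imwrite("pics/s9.png",a[:,:,::-1]); cv2.imwrite("pics/t9.png",b[:,:,::-1])
o=r.get_obs()["tcp_pos"]
for n,im in(("scene",a),("top",b)):
    c=proj(n,o)[0].round().astype(int); print(n,c)
    h=cv2.cvtColor(im,cv2.COLOR_RGB2HSV); m=((h[:,:,0]<7)|(h[:,:,0]>174))&(h[:,:,1]>150)&(h[:,:,2]>50)
    for y in range(c[1]-16,c[1]+52,1 if n=="scene" else 2):
        print(y,"".join("R" if m[y,x] else ("y" if 18<h[y,x,0]<36 and h[y,x,1]>150 else ("B" if 100<h[y,x,0]<125 and h[y,x,1]>120 else("g" if h[y,x,1]<80 and h[y,x,2]>60 else ("k" if h[y,x,2]<60 else ".")))) for x in range(c[0]-50,c[0]+22)))
    print("x0",c[0]-50)
```

```text
t 14.00 tcp [0.5048 0.2051 0.1987] yaw 99.2 tilt [-0.0014 -0.0012] w 0.0128 gf 80.3 F [-0.8  0.6 -1.3] q7 1.32
scene [401 267]
251 ........................................kkkkkkkkkkkkkkkkkkkkkkkkkkkkkkkk
252 ........................................kkkgggggkkkkk..gkkkkkkkkkkkkkkkk
253 ........................................kkkgggggkkkk.gggkkkkkkkkkkkkkkkk
254 ........................................kkgggggkkkRR.gggkkkkkkkkkkkkkkkk
255 ........................................kkggggkkRRRRggggkkkkkkkkkkkkkkkk
256 .......................................kkkgggkkRRRR.gggggkkkkkkkkkkkkkkk
257 .......................................kkgggg.RRRR.gggR.gkkkkkkkkkkkkkkk
258 .......................................kkggggRRRRR.gg.RR.kkkkkkkkkkkkkkk
259 .....................................yyykggg.RRRRRR..RRRkkkkkkkkkkkkkkkk
260 ....................................yyyyygggRRRRRRRRRRRRkkkkkkkkkkkkkkkk
261 ...................................yyyyyygg.RRRRRRRRRRRgkkkkkkkkkkkkkkkk
262 ..................................yyyyyy.ggRRRRRRRRRRRggkkkkkkkkkkkkkkkk
263 .................................yyyyyyygg.RR
[... 6208 characters left out ...]

289 ggggggggggggggggggggggggggggggggggggggggggggggggggggggggggggggggggg.....
291 gggggggggggggggggggggggggggggggggggggggggggggggggggggggggggggggggggg....
293 gggggggggggggggggggggggggggggggggggggggggggggggggggggggggggggggggggg....
295 ggggggggggggggggggggggggggggggggggggggggggggggggggggggggggggggggggggg...
297 gggggggggggggggggggggggggggggggggggggggggggggggggggggggggggggggggggggg..
299 gggggggggggggggggggggggggggggggggggggggggggggggggggggggggggggggggggggg..
301 ggggggggggggggggggggggggggggggggggggggggggggggggggggggggggggggggggggggg.
303 gggggggggggggggggggggggggggggggggggggggggggggggggggggggggggggggggggggggg
305 gggggggggggggggggggggggggggggggggggggggggggggggggggggggggggggggggggggggg
x0 183
```

```bash
cat >> h.py <<'E'
def edge(im,rows,xlo,xhi):
    """right edge (half height of saturation step, sub-pixel) of the grey wire in given rows"""
    s=cv2.cvtColor(im,cv2.COLOR_RGB2HSV)[:,:,1].astype(float); out=[]
    for y in rows:
        x=max(x for x in range(xlo,xhi) if s[y,x]<100 and s[y,x-1]<100)
        a,b=s[y,x],s[y,x+1]; 
        out.append([x+np.clip((115-a)/(b-a+1e-9),0,1),y])
    return np.array(out)
def onplane(n,uv,o,a):
    """pixels -> coords (along tool plane dir, z) on the vertical plane through o with horizontal direction angle a deg"""
    d=np.array([np.cos(np.radians(a)),np.sin(np.radians(a)),0]); nn=np.array([-d[1],d[0],0]); p,v=ray(n,uv)
    t=((o-p)@nn)/(v@nn); P=p+v*t[:,None]-o; return np.c_[P@d,P[:,2]]
E
python3 - <<'E'
from h import *
np.set_printoptions(precision=4,suppress=True)
a=cv2.imread("pics/s9.png")[:,:,::-1].copy(); o=np.array([.5048,.2051,.1987])
e=edge(a,range(281,304),370,396); q=onplane("scene",e,o,9.2)*1e3; print(np.c_[e,q][::3])
k=np.polyfit(q[:,1],q[:,0],1); print("tilt deg",np.degrees(np.arctan(-k[0])),"x at z=19:",k[0]*19+k[1],"resid",(q[:,0]-np.polyval(k,q[:,1])).std())
tips=[[378.5,304.5],[372,308],[376,305.5],[379.5,303.5]]; print(onplane("scene",tips,o,9.2)*1e3)
# predicted with tilt th, clip origin c
for th in(32,35,38):
    t=np.radians(th); zz=np.array([-np.sin(t),np.cos(t)]); xx=np.array([np.cos(t),np.sin(t)]); c=np.array([0,19.])-2*xx-22*zz
    d=np.array([np.cos(np.radians(9.2)),np.sin(np.radians(9.2)),0])
    for nm,x,z in(("o",0,0),("tip",0,-66),("tipR",-2.5,-66),("bulge",15,-34),("flare",17,-59)):
        P=c+x*xx+z*zz; print(th,nm,P,proj("scene",o+(P[0]*d+[0,0,P[1]])/1e3))
E
```

```text
[[392.7724 281.      13.8355 -22.3803]
 [391.     284.      16.4692 -28.1072]
 [389.2147 287.      19.1684 -33.8487]
 [387.479  290.      21.754  -39.8545]
 [385.6096 293.      24.7522 -45.389 ]
 [383.9358 296.      27.2203 -51.7881]
 [382.1977 299.      29.9029 -58.0012]
 [380.2191 302.      33.304  -63.2688]]
tilt deg 25.164137830959746 x at z=19: -5.735727320225962 resid 0.3100053619725693
[[ 36.3605 -67.3949]
 [ 51.9486 -55.9131]
 [ 42.674  -61.3509]
 [ 34.2444 -67.0767]]
32 o [ 9.9621 -0.7169] [[396.7241 272.0259]]
32 tip [ 44.9368 -56.6881] [[375.2669 305.1428]]
32 tipR [ 42.8167 -58.0129] [[376.1708 304.5999]]
32 bulge [ 40.7001 -21.6017] [[379.9224 292.6357]]
32 flare [ 55.6442 -41.7431] [[371.1768 305.5105]]
35 o [10.9804 -0.1685] [[396.287  272.2867]]
35 tip [ 48.8364 -54.2325] [[373.593  306.1434]]
35 tipR [ 46.7885 -55.6665] [[374.464  305.6585]]
35 bulge [ 42.7693 -19.416 ] [[379.082  292.8729]]
35 flare [ 58.747  -38.7477] [[369.8665 306.0174]]
38 o [11.9685  0.4324] [[395.8686 272.5166]]
38 tip [ 52.6022 -51.5763] [[371.9797 307.0365]]
38 tipR [ 50.6322 -53.1154] [[372.8156 306.6115]]
38 bulge [ 44.7212 -17.125 ] [[378.301  293.0252]]
38 flare [ 61.6887 -35.5939] [[368.6315 306.4095]]
```

Run:
```python
from h import *
go((.5048,.2051,.24,95.8),(.5848,.1926,.24,95.8),(.5848,.1926,.154,95.8),(.553,.1894,.154,95.8),(.543,.1884,.154,95.8))
```

```text
t 14.10 tcp [0.5051 0.2047 0.1989] yaw 99.2 tilt [-0.0009 -0.0008] w 0.0124 gf 80.3 F [ 0.  -0.7 -0.4] q7 1.32
(0.5048, 0.2051, 0.24, 95.8) -> [ 0.0002  0.0004 -0.0411] spin 0.058 rows 1.0
(0.5848, 0.1926, 0.24, 95.8) -> [-0.0768 -0.0246 -0.0411] spin 0.058 rows 2.2
(0.5848, 0.1926, 0.154, 95.8) -> [-0.0769 -0.0246  0.0449] spin 0.058 rows 2.2
(0.553, 0.1894, 0.154, 95.8) -> [-0.045  -0.0227  0.0449] spin 0.058 rows 1.6
(0.543, 0.1884, 0.154, 95.8) -> [-0.0349 -0.0221  0.0449] spin 0.058 rows 1.5
```

Call:
play_rows --targets "1 0 0 -0.035 0;1 -0.077 -0.0246 -0.041 0.058;1 -0.077 -0.0246 -0.041 0.058;1 -0.077 -0.0246 -0.041 0.058;1 -0.077 -0.0246 -0.041 0.058;1 -0.077 -0.0246 0 0.058;1 -0.077 -0.0246 0.035 0.058;1 -0.077 -0.0246 0.045 0.058"

```text
clock: 14.77
tcp_pos: [0.5811, 0.1929, 0.1491]
orientation: [0.162, -3.129, 0.004]
contact_force: [-0.2, -0.5, -2.0]
grip_width: 0.013
gripper_force: 80.5
```

Call:
play_rows --targets "1 0 0 0 0;1 0.01 0 0 0;1 0.02 0 0 0;1 0.025 0 0 0;1 0.029 0 0 0;1 0.032 0 0 0;1 0.035 0 0 0;1 0.035 0 0 0" --squeeze 40

```text
clock: 15.43
tcp_pos: [0.5506, 0.1908, 0.1546]
orientation: [-0.162, 3.137, 0.001]
contact_force: [0.3, 0.3, -1.4]
grip_width: 0.0127
gripper_force: 80.5
```

Run:
```python
from h import *
go()
```

```text
t 15.43 tcp [0.5506 0.1908 0.1546] yaw 95.9 tilt [0.0004 0.0005] w 0.0127 gf 80.5 F [ 0.3  0.3 -1.4] q7 1.36
```

Call:
play_rows --targets "1 0.003 0 0 0;1 0.006 0 0 0;1 0.006 0 0 0"

```text
clock: 15.68
tcp_pos: [0.5483, 0.1909, 0.1558]
orientation: [-0.161, 3.13, 0.003]
contact_force: [6.0, 1.5, 1.5]
grip_width: 0.013
gripper_force: 80.9
```

Run:
```python
from h import *
np.set_printoptions(precision=1,suppress=True)
go()
a=r.grab_frame("scene"); cv2.imwrite("pics/s10.png",a[:,:,::-1]); o=r.get_obs()["tcp_pos"]
c=proj("scene",o)[0].round().astype(int); print(c)
im=np.zeros((600,800,3),np.uint8); im[:,:]=crop("",c[0]-60,c[1]-40,100,75,8,a); save("c10.png",im)
```

```text
t 15.68 tcp [0.5 0.2 0.2] yaw 95.9 tilt [0. 0.] w 0.0130 gf 80.9 F [6.  1.5 1.5] q7 1.36
[368 290]
```

View pics/c10.png

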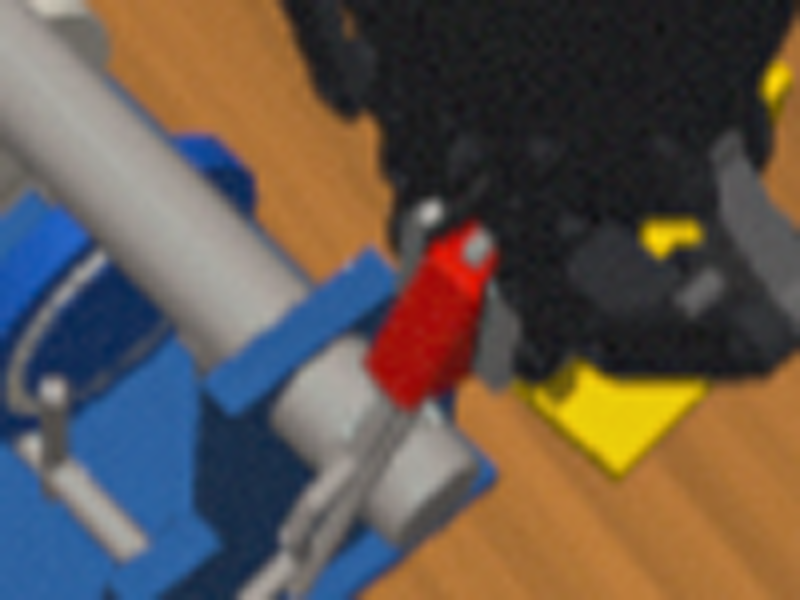

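Picture 10: the clip's leg lies against the far side of the protruding rod end, at scene (350,315). I'll probe the leg's angle mechanically by touching the rod at two heights.

Call:
play_rows --targets "1 -0.015 0 0 0;1 -0.028 0 0.01 0;1 -0.028 0 0.02 0;1 -0.024 0 0.02 0;1 -0.018 0 0.02 0;1 -0.014 0 0.02 0;1 -0.011 0 0.02 0;1 -0.011 0 0.02 0"

```text
clock: 16.4
tcp_pos: [0.558, 0.192, 0.1361]
orientation: [-0.162, 3.13, 0.003]
contact_force: [8.1, 1.3, 2.0]
grip_width: 0.0125
gripper_force: 80.7
```

Call:
play_rows --targets "1 0 0 0 0;1 0 0 0 0"

```text
clock: 16.57
tcp_pos: [0.558, 0.192, 0.1362]
orientation: [-0.162, 3.131, 0.003]
contact_force: [7.3, 1.6, 1.9]
grip_width: 0.0125
gripper_force: 80.7
```

Call:
play_rows --targets "1 0 0 -0.01 0;1 0.004 0 -0.02 0;1 0.008 0 -0.02 0;1 0.012 0 -0.02 0;1 0.016 0 -0.02 0;1 0.02 0 -0.02 0;1 0.022 0 -0.02 0;1 0.022 0 -0.02 0"

```text
clock: 17.23
tcp_pos: [0.5379, 0.1899, 0.1567]
orientation: [-0.161, 3.127, 0.005]
contact_force: [8.9, 0.4, 3.6]
grip_width: 0.0124
gripper_force: 79.7
```

Run:
```python
from h import *
np.set_printoptions(precision=4,suppress=True)
go()
# rod end and hole in the pictures taken with the rod home
O=np.array([.5735,.107,0]);X=np.array([.9948,.102,0]);Y=np.array([-.102,.9948,0]);Z=np.array([0,0,1.])
W=lambda x,y,z:O+(x*X+y*Y)/1e3+z/1e3*Z
for n,f in(("top","t7"),("scene","s7")):
    im=cv2.imread(f"pics/{f}.png"); g=cv2.cvtColor(im,cv2.COLOR_BGR2GRAY); h=cv2.cvtColor(im,cv2.COLOR_BGR2HSV)
    print(n,"mouth",proj(n,W(-6.9,80,123.8)),"end",proj(n,W(0,96,114)),"plate face",proj(n,W(0,62,126)))
    c=proj(n,W(-6.9,80,123.8))[0].round().astype(int)
    for y in range(c[1]-9,c[1]+10): print(y,"".join("%4d"%g[y,x] for x in range(c[0]-13,c[0]+13)))
    print("x0",c[0]-13)
```

```text
t 17.23 tcp [0.5379 0.1899 0.1567] yaw 95.9 tilt [0.0105 0.0035] w 0.0124 gf 79.7 F [8.9 0.4 3.6] q7 1.35
top mouth [[249.1035 232.6387]] end [[241.6158 230.6327]] plate face [[257.6589 228.3469]]
224  114 115 114 114 115 114 106 106 101 103 105 110 107 106 104  92 109 105 106 109  99  71  75  76  76  71
225  116 116 117 117 118 112 108 108 102 101  99 112 111 115 113 100 123 123 125 127 119  94  78  77  76  74
226  115 116 115 113 111 114 121 121 121 118 117 128 128 132 130 119 135 134 134 136 132 106  79  78  75  74
227  108 108 107 105 106 121 131 131 131 130 128 140 140 139 137 125 143 142 142 144 140 122  78  77  77  76
228  102 103 103 103 104 130 139 139 138 137 125 139 138 139 135 124 146 147 146 148 147 137  77  76  73  77
229  103 104 103 103 106 132 141 143 143 140 119 123 125 125 119 123 148 148 147 147 144 120  77  77  76  78
230  103 103 104 105 106 127 146 146 145 141 120  95 111 111 103 116 145 143 143 138 117  89  79  80  82  84
231  105 104 104 105 106 121 143 141 141 140 123  73 112 111 106 105 135 136 135 127  86  83  85  86  89  90
232  106 105 105 106 107 118 13
[... 2645 characters left out ...]
137 144 123 100 115 126 127 129 132 136
304  109 121 131 143 144 150 161 171 170 169 171 168 161 142 149 154 151 148 139 123 108 114 123 126 130 131
305  101 111 120 130 135 134 145 162 172 170 168 159 141 138 160 161 156 154 146 136 117 104 114 124 129 132
306   79 101 112 128 133 130 132 144 158 172 154 142 140 156 164 163 160 157 150 145 134 115  99 114 126 129
307   53  80  98 123 131 132 131 132 143 149 128 144 159 162 168 165 164 161 155 149 139 119  96  97 118 129
308   41  52  78 103 127 131 131 131 127 122 128 152 162 163 166 164 164 163 158 145 124 102  87  90  94 116
309   46  42  55  76 104 126 135 131 116 120 138 152 157 161 163 165 166 163 149 115  86  78  79  83  77 106
x0 345
```

Call:
play_rows --targets "1 -0.015 0 0 0;1 -0.03 0 0.01 0;1 -0.03 0 0.02 0;1 -0.025 0 0.02 0;1 -0.02 0 0.02 0;1 -0.0165 0 0.02 0;1 -0.0165 0 0.02 0;1 -0.0165 0 0.02 0"

```text
clock: 17.9
tcp_pos: [0.552, 0.1912, 0.1357]
orientation: [-0.162, 3.132, 0.003]
contact_force: [5.9, 1.3, 4.3]
grip_width: 0.0128
gripper_force: 79.8
```

Run:
```python
from h import *
go()
```

```text
t 17.90 tcp [0.552  0.1912 0.1357] yaw 95.9 tilt [0.0057 0.0021] w 0.0128 gf 79.8 F [5.9 1.3 4.3] q7 1.37
```

Run:
```python
from h import *
O=np.array([.5735,.107,0]);X=np.array([.9948,.102,0]);Y=np.array([-.102,.9948,0]);Z=np.array([0,0,1.])
th=np.radians(34.5); xp=np.cos(th)*X+np.sin(th)*Z; zp=-np.sin(th)*X+np.cos(th)*Z
p=np.array([.552,.1912,.1357]); y=(p-O)@Y*1e3; print("y",y)
p0=p-.0145*xp+(80.3-y)/1e3*Y
d0=(O+.0803*Y+.114*Z-(p0+.019*Z)); print("pivot dist",-d0@zp,"off",d0@xp)
f=p0+(.058+d0@zp)*zp; print("final",f)
w=[f+d*zp for d in(.055,.04,.03,.02,.01,0)]
go((p[0]+.025,p[1],p[2],95.8),(p[0]+.025,p[1],.21,95.8),(w[0][0],w[0][1],.21,95.8),*[(*v.round(4),95.8) for v in w])
```

```text
y 85.95516
pivot dist 0.040792032521245594 off 0.0019962222334066423
final [0.53099312 0.1833612  0.14166865]
t 17.90 tcp [0.552  0.1912 0.1357] yaw 95.9 tilt [0.0057 0.0021] w 0.0128 gf 79.8 F [5.9 1.3 4.3] q7 1.37
(np.float64(0.5770000000000001), np.float64(0.1912), np.float64(0.1357), 95.8) -> [-0.0249 -0.0026  0.0002] spin 0.002 rows 0.6
(np.float64(0.5770000000000001), np.float64(0.1912), 0.21, 95.8) -> [-0.0253 -0.0025 -0.0741] spin 0.002 rows 1.9
(np.float64(0.5000027675882762), np.float64(0.1801836617991936), 0.21, 95.8) -> [ 0.0524 -0.0055 -0.0746] spin 0.002 rows 2.2
(np.float64(0.5), np.float64(0.1802), np.float64(0.187), 95.8) -> [ 0.0525 -0.0055 -0.0516] spin 0.002 rows 1.8
(np.float64(0.5085), np.float64(0.1811), np.float64(0.1746), 95.8) -> [ 0.0441 -0.0055 -0.0391] spin 0.002 rows 1.4
(np.float64(0.5141), np.float64(0.1816), np.float64(0.1664), 95.8) -> [ 0.0385 -0.0056 -0.0309] spin 0.002 rows 1.2
(np.float64(0.5197), np.float64(0.1822), np.float64(0.1582), 95.8) -> [ 0.0329 -0.0056 -0.0227] spin 0.002 rows 1.0
(np.float64(0.5254), np.float64(0.1828), np.float64(0.1499), 95.8) -> [ 0.0272 -0.0056 -0.0143] spin 0.002 rows 0.8
(np.float64(0.531), np.float64(0.1834), np.float64(0.1417), 95.8) -> [ 0.0217 -0.0056 -0.0061] spin 0.002 rows 0.6
```

Call:
play_rows --targets "1 -0.028 0 0 0;1 -0.028 0 -0.035 0;1 -0.028 0 -0.075 0;1 0.01 -0.0055 -0.08 0;1 0.0495 -0.0055 -0.075 0;1 0.0495 -0.0055 -0.055 0;1 0.0495 -0.0055 -0.055 0;1 0.0495 -0.0055 -0.055 0" --squeeze 110

```text
clock: 18.57
tcp_pos: [0.4995, 0.1797, 0.1884]
orientation: [0.163, -3.134, 0.002]
contact_force: [0.6, 0.6, 0.3]
grip_width: 0.0124
gripper_force: 107.2
```

Run:
```python
from h import *
np.set_printoptions(precision=4,suppress=True)
go((.5,.1802,.187,95.8))
a=r.grab_frame("scene"); b=r.grab_frame("top"); cv2.imwrite("pics/s11.png",a[:,:,::-1]); cv2.imwrite("pics/t11.png",b[:,:,::-1])
c=[352,300]
h=cv2.cvtColor(a,cv2.COLOR_RGB2HSV); m=((h[:,:,0]<7)|(h[:,:,0]>174))&(h[:,:,1]>150)&(h[:,:,2]>50)
for y in range(270,318): print(y,"".join("R" if m[y,x] else ("y" if 18<h[y,x,0]<36 and h[y,x,1]>150 else ("B" if 100<h[y,x,0]<125 and h[y,x,1]>120 else(("g" if h[y,x,2]<140 else "G") if h[y,x,1]<80 and h[y,x,2]>60 else ("k" if h[y,x,2]<60 else ".")))) for x in range(335,400)))
```

```text
t 18.57 tcp [0.4995 0.1797 0.1884] yaw 96.0 tilt [-0.0032 -0.0011] w 0.0124 gf 107.2 F [0.6 0.6 0.3] q7 1.31
(0.5, 0.1802, 0.187, 95.8) -> [-0.0005  0.0005  0.0014] spin 0.003 rows 0.0
270 BBBg....................................gggggg.yyyyyyyyyyyyyyyyyy
271 BBB.....................................ggggggyyyyyyyyyyyyyyyyyyy
272 BBBBg..................................Gggggg.yyyyyyyyyyyyyyyyyyy
273 .BBB..................................Gggggggyyyyyyyyyyyyyyyyyyyy
274 g.BB.................................GGgggggyyyyyyyyyyyyyyyyyyyyy
275 gg.B................................GGGggggyyyyyyyyyyyyyyyyyyyyyy
276 Ggg.g..............................GGGGggg.yyyyyyyyyyyyyyyyyyyyyy
277 GGggg.............................GGGGggggyyyyyyyyyyyyyyyyyyyyyyy
278 GGGggg...........................GGGGgggg.yyyyyyyyyyyyyyyyyyyyyyy
279 GGGGggg..........................GGGgggggyyyyyyyyyyyyyyyyyyyyyyyy
280 GGGGGggg........................GGGggggg.yyyyyyyyyyyyyyyyyyyyyyyy
281 GGGGGGggg.........g.G...........ggggggg.yyyyyyyyyyyyyyyyyyyyyyyyy
282 GGGGGGGggg.......gBB.G.......y.ggggggggyyyyyyyyyyyyyyyyyyyyyyyyyy
283 G
[... 1744 characters left out ...]

308 BBBBBBBBBBB.gggGGgggGGGGGGGGGGgggB..............yyyy.............
309 BBBBBBBBBBBB.gggggggGGGGGGGGGggggBB..............yy..............
310 BBBBBBBBBBBBBgggggggGGGGGGGGggggBBg..............................
311 BBBBBBBBBBBBB.ggggggGGGGGGGgggg.Bg...............................
312 BBBBBBBBBBBBBB.ggggggGGGGGgggggg.................................
313 BBBBBBBBBBBBBBB.ggggggGGGgggggg..................................
314 BBBBBBBBBBBBBBBBB.gggggggggggg...................................
315 BBBBBBBBBBBBBBBBBB.gggggggggg....................................
316 BBBBBBBBBBBBBBBBBBBBggggggg......................................
317 BBBBBBBBBBBBBBBBBBBBBggggg.......................................
```

Call:
play_rows --targets "1 -0.0005 -0.0005 0.0014 0;1 -0.003 -0.0005 0.005 0;1 -0.006 -0.0005 0.0095 0;1 -0.009 -0.0005 0.0138 0;1 -0.0113 -0.0005 0.017 0;1 -0.0113 -0.0005 0.017 0"

```text
clock: 19.17
tcp_pos: [0.5132, 0.1805, 0.1711]
orientation: [0.162, -3.136, 0.001]
contact_force: [-0.3, 0.3, -1.8]
grip_width: 0.0122
gripper_force: 107.2
```

Run:
```python
from h import *
go((.5107,.181,.1714,95.8))
a=r.grab_frame("scene"); cv2.imwrite("pics/s12.png",a[:,:,::-1])
h=cv2.cvtColor(a,cv2.COLOR_RGB2HSV); g=cv2.cvtColor(a,cv2.COLOR_RGB2GRAY)
for y in range(284,314): print(y,"".join("%4d"%g[y,x] if h[y,x,1]<95 else "   ." for x in range(345,378)))
```

```text
t 19.17 tcp [0.5132 0.1805 0.1711] yaw 95.9 tilt [-0.0011 -0.0009] w 0.0122 gf 107.2 F [-0.3  0.3 -1.8] q7 1.33
(0.5107, 0.181, 0.1714, 95.8) -> [ 0.0024  0.0008 -0.0003] spin 0.002 rows 0.1
284  102 105   .   . 114   .   .   .   .   .   .   .   .   .   .   .   .   .   .   . 148 132 122 109 114 105   .   .   .   .   .   .   .
285  127 104 104  99   .   .   .   .   .   .   .   .   . 103   .   .   .   .   . 166 143 127 113 112 113   .   .   .   .   .   .   .   .
286  141 114   .   .   .   .   .   .   .   .   .   .   .   .   .   .   .   . 165 165 154 122 107 116 124   .   .   .   .   .   .   .   .
287  129   .   .   .   .   .   .   .   .   .   .   .  54   .   .   .   . 166 164 162 141 116 109 122   .   .   .   .   .   .   .   .   .
288    .   .   .   .   .   .   .   .   .   .   .   .  62   .   .   . 157 165 163 143 119 110 113   .   .   .   .   .   .   .   .   .   .
289    .   .   .   .   .   .   .   .   .   .   .   .  64   .   . 142 162 163 141 120 115 117   .   .   .   .   .   .   .   .   .   .   .
290    .   .   .   .   .   .   .   .   .   .   .   .  72   . 136 160 165 143 120 114 12
[... 2500 characters left out ...]
  .   .   .   .
309    .   .  55  77 106 130 135 131 118 120 142 152 160 164 166 169 167 166 151 118  88  76  81   .   .   .   .   .   .   .   .   .   .
310    .   .   .  68  76 104 133 123 109 130 140 146 154 163 168 169 167 145 114  85  75  76   .   .  78   .   .   .   .   .   .   .   .
311    .   .   .   .  63  80 115 101 107 128 137 145 152 158 166 170 148 109  81  77  75  74   .  83   .   .   .   .   .   .   .   .   .
312    .   .   .   .   .  67  83  83 100 118 132 138 147 154 158 148 108  80  77  76  71  77   .   .   .   .   .   .   .   .   .   .   .
313    .   .   .   .   .   .  68  70  92 109 124 134 143 147 140 108  81  77  73  70  81   .   .   .   .   .   .   .   .   .   .   .   .
```

Call:
play_rows --targets "1 0.0008 0 0.0026 0;1 -0.001 0 0.005 0;1 -0.003 0 0.0075 0;1 -0.005 0 0.01 0;1 -0.007 0 0.0127 0;1 -0.007 0 0.0127 0;1 -0.007 0 0.0127 0"

```text
clock: 19.8
tcp_pos: [0.5215, 0.1817, 0.1598]
orientation: [-0.162, 3.134, 0.001]
contact_force: [4.1, 0.6, 0.1]
grip_width: 0.012
gripper_force: 107.5
```

```bash
cat >> h.py <<'E'
def ins():
    O=np.array([.5735,.107,0]);X=np.array([.9948,.102,0]);Y=np.array([-.102,.9948,0]);Z=np.array([0,0,1.]);th=np.radians(34.5)
    xp=np.cos(th)*X+np.sin(th)*Z; zp=-np.sin(th)*X+np.cos(th)*Z; o=r.get_obs(); e=(o["tcp_pos"]-[.531,.1834,.1417])*1e3; F=o["contact_force"]
    print("d %.1f off x' %.1f y %.1f | F z' %.1f x' %.1f y %.1f"%(e@zp,e@xp,e@Y,F@zp,F@xp,F@Y))
E
python3 - <<'E'
from h import *
go();ins()
E
```

```text
t 19.80 tcp [0.5215 0.1817 0.1598] yaw 95.9 tilt [0.0029 0.0007] w 0.0120 gf 107.5 F [4.1 0.6 0.1] q7 1.34
d 20.4 off x' 2.3 y -0.7 | F z' -2.2 x' 3.5 y 0.2
```

Call:
play_rows --targets "1 -0.0012 0 -0.0008 0;1 -0.003 0 0.0018 0;1 -0.0045 0 0.004 0;1 -0.006 0 0.0062 0;1 -0.008 0 0.0091 0;1 -0.008 0 0.0091 0;1 -0.008 0 0.0091 0"

```text
clock: 20.38
tcp_pos: [0.528, 0.1821, 0.1495]
orientation: [0.162, -3.137, 0.001]
contact_force: [4.6, 0.4, -4.8]
grip_width: 0.0121
gripper_force: 107.1
```

Run:
```python
from h import *
go();ins()
```

```text
t 20.38 tcp [0.528  0.1821 0.1495] yaw 95.9 tilt [-0.0003 -0.0006] w 0.0121 gf 107.1 F [ 4.6  0.4 -4.8] q7 1.35
d 8.2 off x' 1.8 y -0.9 | F z' -6.6 x' 1.1 y -0.1
```

Call:
play_rows --targets "1 -0.001 0 0.0015 0;1 -0.002 0 0.003 0;1 -0.003 0 0.0045 0;1 -0.003 0 0.0045 0;1 -0.003 0 0.0045 0"

```text
clock: 20.8
tcp_pos: [0.5302, 0.1824, 0.1454]
orientation: [0.162, -3.136, 0.001]
contact_force: [0.5, -0.2, 0.6]
grip_width: 0.0122
gripper_force: 107.2
```

Run:
```python
from h import *
go();ins()
```

```text
t 20.80 tcp [0.5302 0.1824 0.1454] yaw 95.9 tilt [-0.0016 -0.0006] w 0.0122 gf 107.2 F [ 0.5 -0.2  0.6] q7 1.36
d 3.5 off x' 1.4 y -0.9 | F z' 0.3 x' 0.8 y -0.2
```

Call:
play_rows --targets "1 -0.001 0 0.0015 0;1 -0.0017 0 0.0025 0;1 -0.0017 0 0.0025 0;1 -0.0017 0 0.0025 0"

```text
clock: 21.13
tcp_pos: [0.5328, 0.1828, 0.1435]
orientation: [-0.162, 3.137, 0.0]
contact_force: [0.9, 0.1, 0.3]
grip_width: 0.012
gripper_force: 107.6
```

Run:
```python
from h import *
ins()
```

```text
d 0.5 off x' 2.4 y -0.8 | F z' -0.3 x' 0.9 y 0.0
```

Call:
play_rows --targets "1 -0.001 0 0.0015 0;1 -0.0017 0 0.0025 0;1 -0.0017 0 0.0025 0;1 -0.0017 0 0.0025 0"

```text
clock: 21.47
tcp_pos: [0.5352, 0.1833, 0.1414]
orientation: [-0.162, 3.136, 0.001]
contact_force: [1.6, 0.6, 3.3]
grip_width: 0.0119
gripper_force: 108.4
```

Run:
```python
from h import *
ins()
```

```text
d -2.6 off x' 3.2 y -0.6 | F z' 1.8 x' 3.2 y 0.4
```

Call:
play_rows --targets "1 0.0014 0 -0.001 0;1 0.0027 0 -0.0021 0;1 0.0027 0 -0.0021 0;1 0.0027 0 -0.0021 0"

```text
clock: 21.8
tcp_pos: [0.5314, 0.1826, 0.1431]
orientation: [0.162, -3.137, -0.0]
contact_force: [1.2, -0.0, 3.7]
grip_width: 0.0123
gripper_force: 108.2
```

Run:
```python
from h import *
ins()
```

```text
d 0.9 off x' 1.1 y -0.9 | F z' 2.4 x' 3.1 y -0.2
```

Call:
play_rows --targets "0.7 0 0 0 0;0.5 0 0 0 0;0.5 0 0 0 0;0.5 0 0 0 0;0.5 0 0 -0.015 0;0.5 0 0 -0.04 0;0.5 0 0 -0.08 0;0.5 0 0 -0.08 0"

```text
clock: 22.47
tcp_pos: [0.5348, 0.1836, 0.2291]
orientation: [-0.161, 3.129, 0.006]
contact_force: [1.0, 0.3, 0.2]
grip_width: 0.0214
gripper_force: 0.0
```

Run:
```python
from h import *
go()
```

```text
t 22.47 tcp [0.5348 0.1836 0.2291] yaw 95.9 tilt [0.0082 0.0042] w 0.0214 gf 0.0 F [1.  0.3 0.2] q7 1.33
```

Call:
play_rows --targets "0.5 0.04 0.06 -0.02 0;0.5 0.06 0.12 -0.02 0;0.5 0.08 0.2 -0.02 0;0.5 0.1 0.28 -0.02 0;0.5 0.1 0.28 -0.02 0;0.5 0.1 0.28 -0.02 0;0.5 0.1 0.28 -0.02 0;0.5 0.1 0.28 -0.02 0"

```text
clock: 23.13
tcp_pos: [0.3977, 0.4584, 0.2424]
orientation: [0.177, -3.134, -0.005]
contact_force: [-1.4, 1.0, -1.0]
grip_width: 0.0214
gripper_force: 0.0
```

Run:
```python
from h import *
np.set_printoptions(precision=4,suppress=True)
go()
a=r.grab_frame("scene"); b=r.grab_frame("top"); cv2.imwrite("pics/s13.png",a[:,:,::-1]); cv2.imwrite("pics/t13.png",b[:,:,::-1])
O=np.array([.5735,.107,0]);X=np.array([.9948,.102,0]);Y=np.array([-.102,.9948,0]);Z=np.array([0,0,1.]);th=np.radians(35)
xp=np.cos(th)*X+np.sin(th)*Z; zp=-np.sin(th)*X+np.cos(th)*Z; c=O+.0803*Y+.114*Z
for n in("scene","top"):
    P={k:proj(n,c+(x*xp+y*Y+(z+34)*zp)/1e3)[0].round(1) for k,(x,y,z) in dict(tabc=(2,0,17),under=(2,0,0),top=(2,0,34),tip=(0,0,-66),flare=(17,0,-59),bulge=(15,0,-34)).items()}; print(n,P)
    im=a if n=="scene" else b
    h=cv2.cvtColor(im,cv2.COLOR_RGB2HSV); m=((h[:,:,0]<7)|(h[:,:,0]>174))&(h[:,:,1]>150)&(h[:,:,2]>50)
    t=P["under"].astype(int); mm=np.zeros_like(m); mm[t[1]-45:t[1]+45,t[0]-45:t[0]+45]=m[t[1]-45:t[1]+45,t[0]-45:t[0]+45]
    v,u=np.nonzero(mm); print("red centroid",u.mean(),v.mean(),len(u))
    for y in range(t[1]-25,t[1]+37): print(y,"".join("R" if mm[y,x] else ("B" if 100<h[y,x,0]<125 and h[y,x,1]>120 else(("g" if h[y,x,2]<140 else "G") if h[y,x,1]<85 and h[y,x,2]>60 else ("k" if h[y,x,2]<60 else "."))) for x in range(t[0]-38,t[0]+30)))
    print("x0",t[0]-38)
```

```text
t 23.13 tcp [0.3977 0.4584 0.2424] yaw 96.5 tilt [-0.0027  0.0032] w 0.0214 gf 0.0 F [-1.4  1.  -1. ] q7 0.78
scene {'tabc': array([370.5, 282.1]), 'under': array([364.8, 290.2]), 'top': array([376.4, 273.7]), 'tip': array([344.6, 319.9]), 'flare': array([340.2, 319.8]), 'bulge': array([348.8, 308.2])}
red centroid 368.77358490566036 283.4377358490566 265
265 gg..................................................................
266 ggg.gggG............................................................
267 Ggg.BBBB.g..........................................................
268 GGggBBBBBBg.........................................................
269 GGGggBBBBBBg........................................................
270 GGGGggBBBBBBg.....................................gGG...............
271 GGGGGggBBBBB.g...................................GGGgg..............
272 GGGGGGgg.BBBBg..................................GGGggg..............
273 GGGGGGggg.BBB................................RRGGGgggg..............
274 GGGGGGGGgg.BB.............................RRRRRGGggggR..............
275 GGGGGGGG
[... 7870 characters left out ...]
....................................
264 ....................................................................
265 ....................................................................
266 ....................................................................
267 ....................................................................
268 ....................................................................
269 ....................................................................
270 ....................................................................
271 ....................................................................
272 ....................................................................
x0 210
```

Run:
```python
from h import *
X=np.array([.9948,.102,0]);Y=np.array([-.102,.9948,0]);Z=np.array([0,0,1.])
for n,O,f in(("scene",[.5727,.1072,0],"s13"),("top",[.5753,.107,0],"t13")):
    im=cv2.imread(f"pics/{f}.png"); h=cv2.cvtColor(im,cv2.COLOR_BGR2HSV); m=((h[:,:,0]<7)|(h[:,:,0]>174))&(h[:,:,1]>130)&(h[:,:,2]>50)
    mm=np.zeros_like(m); mm[225:300,235:400]=m[225:300,235:400]
    if n=="scene": mm[:,:340]=0
    else: mm[:,262:]=0
    v,u=np.nonzero(mm); q=np.c_[u,v].astype(float); 
    D={"scene":[[0,1],[0,-1],[-.6,.8],[.6,-.8],[-1,0],[1,0]],"top":[[0,1],[0,-1]]}[n]; print(n,"obs",[(q@d).max().round(1) for d in D])
    for th in(33,36,39):
      t=np.radians(th); xp=np.cos(t)*X+np.sin(t)*Z; zp=-np.sin(t)*X+np.cos(t)*Z; c=np.array(O)+.0803*Y+.114*Z
      for d in(-4,-2,0,2):
        P=np.array([proj(n,c+(x*xp+y*Y+(z+34+d)*zp)/1e3)[0] for x in(-11,15) for y in(-7,7) for z in(0,34)])
        tip=[proj(n,c+(x*xp+(z+34+d)*zp)/1e3)[0].round(1) for x,z in((0,-66),(17,-59))]
        print(th,d,[(P@e).max().round(1) for e in D],tip)
```

```text
scene obs [np.float64(294.0), np.float64(-273.0), np.float64(18.0), np.float64(8.2), np.float64(-358.0), np.float64(380.0)]
33 -4 [np.float64(297.8), np.float64(-270.6), np.float64(21.1), np.float64(9.2), np.float64(-355.2), np.float64(382.9)] [array([344.3, 321.2]), array([339.7, 321.5])]
33 -2 [np.float64(296.8), np.float64(-269.7), np.float64(20.0), np.float64(10.4), np.float64(-355.9), np.float64(383.6)] [array([344.9, 320.4]), array([340.3, 320.6])]
33 0 [np.float64(295.9), np.float64(-268.7), np.float64(18.9), np.float64(11.6), np.float64(-356.5), np.float64(384.3)] [array([345.5, 319.5]), array([340.9, 319.7])]
33 2 [np.float64(294.9), np.float64(-267.7), np.float64(17.7), np.float64(12.8), np.float64(-357.1), np.float64(385.0)] [array([346.1, 318.7]), array([341.4, 318.9])]
36 -4 [np.float64(297.1), np.float64(-270.5), np.float64(20.1), np.float64(10.0), np.float64(-356.1), np.float64(383.9)] [array([343.6, 321.6]), array([339.4, 321.4])]
36 -2 [np.float64(296.2), np.float64(-269.5), np.float64(18.9), np.float64(11.2), np.float64(-356.8), np.float64(384.7)] [array([344.2, 320
[... 1490 characters left out ...]
29.1)] [array([250.3, 221.2]), array([249.1, 215.3])]
36 -2 [np.float64(250.0), np.float64(-229.5)] [array([250.3, 221.6]), array([249.1, 215.8])]
36 0 [np.float64(250.5), np.float64(-230.0)] [array([250.2, 222. ]), array([249. , 216.2])]
36 2 [np.float64(251.0), np.float64(-230.5)] [array([250.2, 222.5]), array([249. , 216.6])]
39 -4 [np.float64(250.9), np.float64(-229.9)] [array([250.2, 220.4]), array([249. , 214.9])]
39 -2 [np.float64(251.4), np.float64(-230.5)] [array([250.2, 220.9]), array([249. , 215.4])]
39 0 [np.float64(252.0), np.float64(-231.0)] [array([250.1, 221.3]), array([248.9, 215.8])]
39 2 [np.float64(252.5), np.float64(-231.5)] [array([250.1, 221.8]), array([248.9, 216.3])]
```

Run:
```python
from h import *
# quick check: rack area, bin and bottle compared with earlier pictures
a=cv2.imread("pics/t13.png",0).astype(int);b=cv2.imread("pics/t7.png",0).astype(int);c=cv2.imread("pics/top0.png",0).astype(int)
print("rod/knob/lids t13 vs t7",np.abs(a-b)[205:260,285:360].mean(),"bin white lid",np.abs(a-c)[275:320,395:415].mean(),"bottle",np.abs(a-c)[178:215,160:200].mean())
print(r.hand_in())
```

```text
rod/knob/lids t13 vs t7 1.7059393939393939 bin white lid 0.72 bottle 0.7479729729729729
the job is handed in; nothing more can be done
None
```

I handed the job in at about 23 s of the 67 s: the blue lid stands in the empty slot and the rod was pushed to its hard stop. The R-clip went in past its pinch point and was let go, but its centring on the rod is only good to about 2 mm. The bottle and the bin's white lid matched their first pictures, and the rack's white lid showed no change.

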